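Gauge the brackets at the flip stop, then hang them on the rack

TASK

Flip the stop of the gauging fence down flat onto the bed and stand every bracket on the bed side by side, each with one short end of its foot butted squarely against the front edge of the stop and let go. With all of them gauged like that, flip the stop back up against the fence while they stand there, then hang every bracket by its eye on a peg of the rack, one to a peg; leave the other things on the bench where they are.

Things in the scene. Friction and masses are not known exactly. Their poses are not given: they have to be found in the camera images.
- gauge_bed: fixed plywood board, x -130 to 110, y -160 to 160, z 0 to 20 mm (mm; origin on the table, z up); its top is the bed. Aluminium fence at x 86 to 104, z to 46; in front (-x) of it the flip stop, hinged at x 70. Stop down: its front edge lies along y at x = 5; brackets stand on its -x side, feet along x, so a butted one's origin is at x = -40. Room for four abreast. Place and yaw vary
- stop (a joint): angle of the flip stop, rad: 0 = down, flat on the bed; 1.75 = up, leaning back against the fence. A steel leaf 65 mm deep, 240 mm wide (y -120 to 120 mm of the board), 8 mm thick, its underside 1 mm above the bed when down; stiff hinge (0.16 N m): it stays wherever it is left
- stop_hinge (a point): point on the hinge line in the middle of the leaf, fixed to the board at x = 70, y = 0, z = 21 mm of its frame; the hinge line runs along the board's y. Growing angle carries the leaf from -x up and over towards +x
- stop_rod (a point): grip point on the stop's handle: a black round rod 12 mm thick, parallel to the hinge line, out of the leaf's +y end (y 126 to 205 mm of the board, this point at y 180). Turns with the leaf: when down it is 55 mm in front of (-x) and 30 mm above the hinge line. Can be pinched from above, across x, at any angle
- peg_rack: fixed wooden rack: beam along y, 330 mm long, x 0 to 22 mm, z 85 to 108 mm, on posts at y -155 and 155 mm (feet 70 mm deep, 12 mm high), open below. Four steel pegs stick out of its front towards -x. Origin on the table under the middle of the beam's front face; z up. Place and yaw vary
- peg_1 (a point): middle of peg 1 (y = -99 mm of the rack; axes as the rack's), 10 mm thick. This point on its centre line is 30 mm in front of the beam, 102 mm above the table. Root 100 mm high; rises to 103 mm at 52 mm from the beam, then an upturned lip to its tip, 62 mm from the beam, 112 mm high. A hung bracket's foot is some 28 mm above the table
- peg_2 (a point): middle of peg 2 (y = -33 mm of the rack; axes as the rack's), 10 mm thick. This point on its centre line is 30 mm in front of the beam, 102 mm above the table. Root 100 mm high; rises to 103 mm at 52 mm from the beam, then an upturned lip to its tip, 62 mm from the beam, 112 mm high. A hung bracket's foot is some 28 mm above the table
- peg_3 (a point): middle of peg 3 (y = 33 mm of the rack; axes as the rack's), 10 mm thick. This point on its centre line is 30 mm in front of the beam, 102 mm above the table. Root 100 mm high; rises to 103 mm at 52 mm from the beam, then an upturned lip to its tip, 62 mm from the beam, 112 mm high. A hung bracket's foot is some 28 mm above the table
- peg_4 (a point): middle of peg 4 (y = 99 mm of the rack; axes as the rack's), 10 mm thick. This point on its centre line is 30 mm in front of the beam, 102 mm above the table. Root 100 mm high; rises to 103 mm at 52 mm from the beam, then an upturned lip to its tip, 62 mm from the beam, 112 mm high. A hung bracket's foot is some 28 mm above the table
- bracket_1: loose bracket like an upside-down T, about 0.3 kg: steel foot 90 (x) x 46 (y) x 8 mm; across its middle an upright white plastic tongue 8 mm thick (x), 46 wide (y), top at z 125 mm. A rectangular eye goes through the tongue along x: 26 mm wide, z 45 to 79 mm; grip the solid part above it. Origin: centre of the foot's underside, z up. Same either way round. May be absent (None): 3 or 4 are there
- bracket_2: loose bracket like an upside-down T, about 0.3 kg: steel foot 90 (x) x 46 (y) x 8 mm; across its middle an upright white plastic tongue 8 mm thick (x), 46 wide (y), top at z 125 mm. A rectangular eye goes through the tongue along x: 26 mm wide, z 45 to 79 mm; grip the solid part above it. Origin: centre of the foot's underside, z up. Same either way round. May be absent (None): 3 or 4 are there
- bracket_3: loose bracket like an upside-down T, about 0.3 kg: steel foot 90 (x) x 46 (y) x 8 mm; across its middle an upright white plastic tongue 8 mm thick (x), 46 wide (y), top at z 125 mm. A rectangular eye goes through the tongue along x: 26 mm wide, z 45 to 79 mm; grip the solid part above it. Origin: centre of the foot's underside, z up. Same either way round. May be absent (None): 3 or 4 are there
- bracket_4: loose bracket like an upside-down T, about 0.3 kg: steel foot 90 (x) x 46 (y) x 8 mm; across its middle an upright white plastic tongue 8 mm thick (x), 46 wide (y), top at z 125 mm. A rectangular eye goes through the tongue along x: 26 mm wide, z 45 to 79 mm; grip the solid part above it. Origin: centre of the foot's underside, z up. Same either way round. May be absent (None): 3 or 4 are there
- bracket_1_eye (a point): centre of the eye of bracket_1: 62 mm above the underside, in the middle of the tongue's thickness
- bracket_2_eye (a point): centre of the eye of bracket_2: 62 mm above the underside, in the middle of the tongue's thickness
- bracket_3_eye (a point): centre of the eye of bracket_3: 62 mm above the underside, in the middle of the tongue's thickness
- bracket_4_eye (a point): centre of the eye of bracket_4: 62 mm above the underside, in the middle of the tongue's thickness
- flux_bottle: bystander: small amber bottle with a black cap, 42 x 85 mm; origin under its centre
- cleaner_bottle: bystander: amber bottle with a white cap, 52 x 100 mm; origin under its centre
- solder_reel: bystander: grey reel, 60 mm across, 40 mm high; origin under its centre
- tin: bystander: low round tin, 56 mm across, 26 mm high; origin under its centre; stands between the board and the rack
- wood_tray: bystander: open wooden tray 110 x 160 x 50 mm; origin under its centre
- carton: bystander: cardboard box 90 x 130 x 50 mm; origin under its centre
- screwdriver: bystander: screwdriver lying on the bench

How it is judged:
By the outcome, as a careful person would: the job done as asked, in the order asked, and still so for the second after the job is handed in, with the robot touching nothing.
Of bracket_1, bracket_2, bracket_3, bracket_4 only 3 to 4 are there at a start; the rules pass over those that are not, and their reading is None.
At some moment in a run one of bracket_1, bracket_2, bracket_3, bracket_4 may be knocked a few centimetres aside while the robot is not near it.
It also fails if it takes over 210 s, if anything falls off the work surface, if the arm or the gripper's body presses on something with over 40 N, if the wrist force passes 120 N, or if a joint passes its speed limit or range.

ROBOT

A 6-joint arm with a two-finger parallel gripper is mounted at the origin on the work surface. World frame = base frame: x ahead of the robot, y to its left, z up, the work surface at z = 0. Lengths are in m, angles in degrees, forces in N, time in s.
With the tool pointing down it reaches from about 0.275 to 1 m from the base axis. Payload 8.4 kg.
Tool frame: the origin (TCP) lies between the finger pads; the fingertips stand 11 mm ahead of it and the grasp point (between the pads) lies 8 mm behind it; z points along the fingers, y is the line along which they close (so a half turn about z gives the same grasp; the last joint's range is limited). The gripper opens to 85 mm and grips with 20 to 120 N. Pads are 22 mm wide; open, the fingers measure 114 mm over their backs; the gripper's body (76 mm by 85 mm) begins 54 mm behind the grasp point. The pads swing forward as they close: fully open they stand 13 mm farther back than shut.
Start: joints at [-65.054, 20.225, 93.587, -0, 66.188, -0.138], TCP at [0.265, -0.566, 0.242] pointing down, gripper open.
Joint ranges: [-150.9, 150.9], [-52.94, 120.26], [3.33, 152.33], [-74.26, 254.26], [0, 154.13], [-172.89, 172.89]. Speed limits (degrees/s): [127.2, 127.2, 159.86, 180, 180, 180].

INTERFACE

Orientations are given as a 3x3 rotation matrix whose columns are the frame's x, y, z axes.
In Python, from plant import get_state, get_image, camera_info, close_job gives the robot as it stands.
- The arm moves only by the shell command python3 -m handwheel 'ROWS' [OPENING]. ROWS is JSON, a list of rows, each a list of 2 entries, a list of its own where there are three numbers: the shift along the tool's x, y, z in m, then the turn, a rotation vector about the tool's x, y, z in degrees. In form: [[[x, y, z], [ax, ay, az]], ...]. A call has 1 to 5 rows; each row shifts and turns the commanded pose from where the row before left it, along the tool's axes as they then stand; what a row does not reach is not made up. A row lasts 1/8 s, in which the tool goes at most 62.5 mm and 10.7 degrees, less where a joint would pass 70% of its speed; a pose out of reach is approached as far as the arm can. A call is refused whole if a number of a shift passes 0.0625 or a number of a turn 10.7, either way. A call with a gripper value outside its range is refused whole. OPENING is the opening, from 0 (shut) to 1 (fully open), set as the call begins (- or left out, the last holds). The fingers move at their own pace and stop on an object; the grip force is fixed at half the most. Time passes only in rows, so rows that do not move let the fingers close. It gives the time, the measured TCP pose, the force, the opening and the grip force at its end, in the units of the state.
- get_state(): the state, without advancing time (a new reading comes with each control period).
- get_image(name): name is "scene" or "side" or "wrist"; returns the picture (480x640x3 uint8, red, green, blue); there is no depth.
- camera_info(name): a dict with "K" (3x3 intrinsics, pixels), "world_to_cam" (4x4, takes a point from world to camera coordinates); the wrist camera has in their place "mount" (4x4, takes a point from camera to tool coordinates, whose origin is the TCP and whose axes are the flange's). Camera axes: x right, y down, z forward; pixel columns grow to the right and rows downward; lengths in m; the calibration is good to about 2 mm. A picture is of the moment at which its call begins: read the wrist's pose just before it. camera_info takes no time and is no camera call.
- close_job(): hands the job in; it is judged then, once.
The state is a dict: "time": time; "q": joint angles; "qvel": joint speeds; "tau": joint torques, N m; "tool_pos": TCP position; "tool_rot": TCP orientation; "wrist_force": force on the tool from outside, world axes, zero at the start; "ft_torque": the same for the moment, N m; "finger_gap": finger opening in m; "grip_force": force on a finger pad.
Only numpy, scipy, OpenCV 4.12 (cv2) and the standard library are available. Lean on these libraries where they do the work, as an engineer would, in place of code of your own. Each camera call takes 0.05 s, during which the arm holds its last target. There are 200 camera calls.

## Working session

There is one attempt and no reset: what is moved stays moved. The work goes in short steps, Python scripts to look and compute and a shell command to move; the robot and the scene stay as the last step left them, time stands still between calls to the robot, and variables do not carry over. Pictures are saved under pics/ and viewed, at most 14 in all, crops included, and the job is handed in when it is done.

```bash
mkdir -p pics; ls; cat > h.py <<'E'
import numpy as np, cv2
from plant import get_state,get_image,camera_info
def snap(n,f):
    s=get_state(); im=get_image(n); cv2.imwrite('pics/'+f+'.png',im[:,:,::-1]); return s,im
def cam(n,s=None):
    c=camera_info(n); K=np.array(c['K'])
    if n=='wrist':
        s=s or get_state(); T=np.eye(4);T[:3,:3]=np.array(s['tool_rot']);T[:3,3]=s['tool_pos']
        W=T@np.array(c['mount'])
    else: W=np.linalg.inv(np.array(c['world_to_cam']))
    return K,W
def px2w(n,uv,z,s=None):
    K,W=cam(n,s); d=W[:3,:3]@np.linalg.solve(K,[uv[0],uv[1],1.]); o=W[:3,3]
    return o+d*(z-o[2])/d[2]
def w2px(n,p,s=None):
    K,W=cam(n,s); q=np.linalg.inv(W)@np.r_[p,1]; q=K@q[:3]; return q[:2]/q[2]
E
python3 - <<'E'
from h import *
for n in('scene','side'):
    snap(n,n+'0'); K,W=cam(n); print(n,K[0,0],W.round(3).tolist())
s=get_state();print(s['time'],s['tool_rot'])
print(camera_info('wrist'))
E
```

```text
pics
scene 530.7891279562112 [[0.856, 0.381, -0.349, 1.091], [0.517, -0.612, 0.599, -0.904], [0.015, -0.693, -0.721, 1.214], [0.0, 0.0, 0.0, 1.0]]
side 465.66213381687214 [[-0.973, -0.158, 0.17, 0.313], [-0.231, 0.585, -0.778, 1.068], [0.023, -0.796, -0.605, 0.88], [0.0, 0.0, 0.0, 1.0]]
0.1 [[ 9.05692460e-01  4.23935002e-01 -5.31256901e-04]
 [ 4.23935335e-01 -9.05691733e-01  1.14724553e-03]
 [ 5.20255395e-06 -1.26427020e-03 -9.99999201e-01]]
{'K': array([[381.65996412,   0.        , 323.24728806],
       [  0.        , 381.65996412, 235.3333789 ],
       [  0.        ,   0.        ,   1.        ]]), 'mount': array([[-6.25340855e-04, -9.64175814e-01, -2.65263281e-01,
         6.73073694e-02],
       [ 9.99999059e-01, -9.26846589e-04,  1.01145849e-03,
         3.14559721e-04],
       [-1.22108218e-03, -2.65262399e-01,  9.64175487e-01,
        -1.31393446e-01],
       [ 0.00000000e+00,  0.00000000e+00,  0.00000000e+00,
         1.00000000e+00]])}
```

View pics/scene0.png

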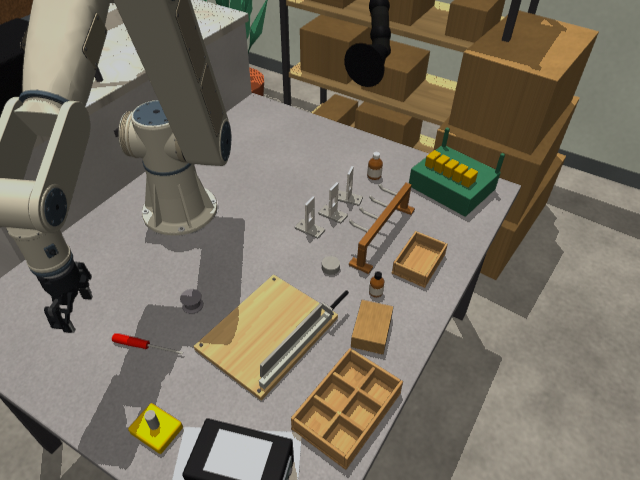

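View pics/side0.png

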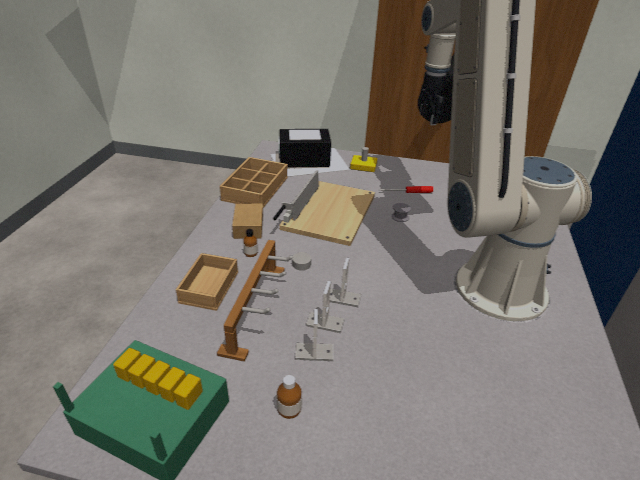

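```bash
python3 - <<'E'
import cv2
a=cv2.imread('pics/scene0.png')
cv2.imwrite('pics/c1.png',cv2.resize(a[160:280,285:425],None,fx=5,fy=5,interpolation=cv2.INTER_CUBIC))
cv2.imwrite('pics/c2.png',cv2.resize(a[268:400,185:355],None,fx=4.5,fy=4.5,interpolation=cv2.INTER_CUBIC))
E
```

```text
(no output)
```

View pics/c1.png

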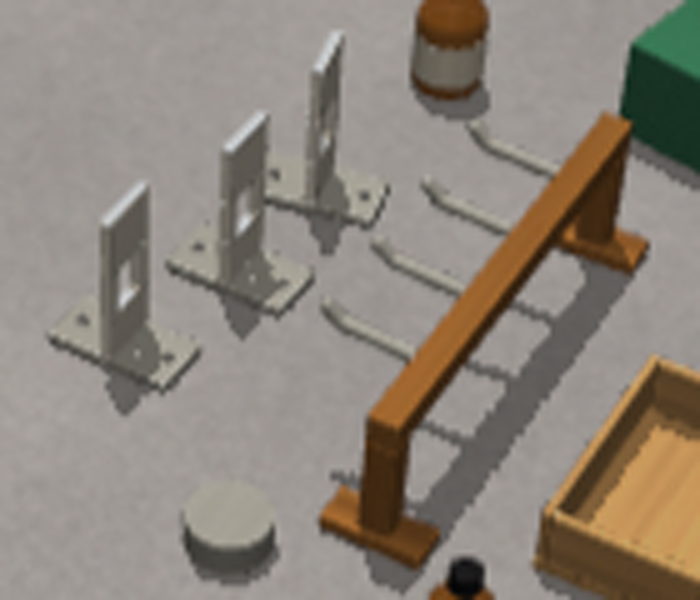

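View pics/c2.png

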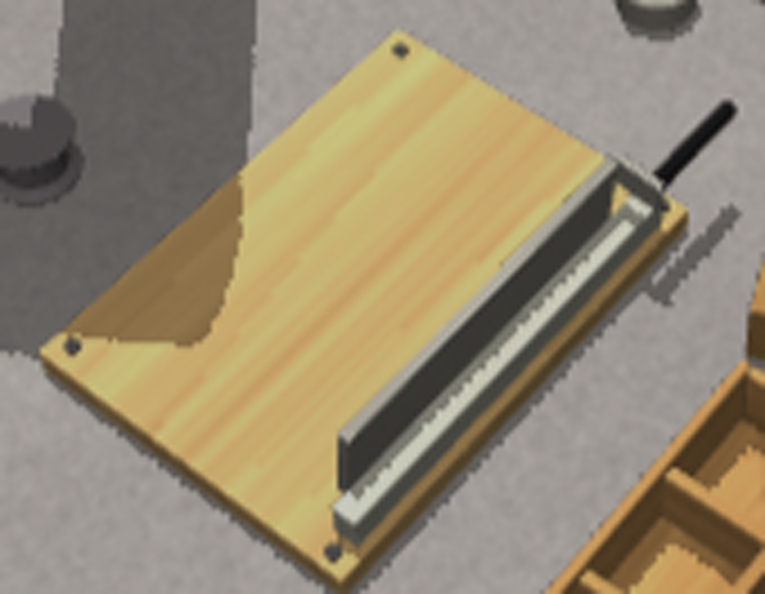

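```bash
cat > fit.py <<'E'
from h import *
from scipy.optimize import least_squares
def tw(p,q): 
    c,s=np.cos(p[2]),np.sin(p[2]); return np.array([p[0]+c*q[0]-s*q[1],p[1]+s*q[0]+c*q[1],q[2]])
def fit(n,obs,p0,s=None):
    f=lambda p: np.concatenate([w2px(n,tw(p,q),s)-uv for q,uv in obs])
    r=least_squares(f,p0); return r.x, np.abs(r.fun).max()
E
python3 - <<'E'
from fit import *
c1=lambda u,v:np.array([u/5+285-.4,v/5+160-.4]); c2=lambda u,v:np.array([u/4.5+185-.4,v/4.5+268-.4])
def sh(n,r): print(n,(r[0][:2]*1000).round(1),np.degrees(r[0][2]).round(1),'res',r[1].round(2))
B=fit('scene',[((-.13,.16,.02),c2(398,30)),((-.13,-.16,.02),c2(42,352)),((.11,-.16,.02),c2(345,585)),((.11,.16,.02),c2(687,213))],[.6,-.2,0]);sh('board',B)
R=fit('scene',[((0,.165,.108),c1(605,113)),((.022,.165,.108),c1(632,124)),((0,-.165,.108),c1(370,415)),((.022,-.165,.108),c1(408,430))]+[((-.062,y,.114),c1(u,v)) for y,u,v in((-.099,328,302),(-.033,376,239),(.033,427,181),(.099,474,123))],[.7,.2,0]);sh('rack',R)
def br(n,l,b,r,t1,t2):
    obs=[((.045,-.023,.008),b),((.045,.023,.008),r)]+([((-.045,-.023,.008),l)] if l is not None else [])+[((0,-.023,.125),t1),((0,.023,.125),t2)]
    x=px2w('scene',b,0)[:2]; sh(n,fit('scene',[(np.array(q),u) for q,u in obs],[*x,0.]))
br('A',c1(50,336),c1(165,385),c1(200,348),c1(103,225),c1(147,185))
br('B',c1(167,263),c1(280,310),c1(313,275),c1(224,155),c1(266,115))
br('C',None,c1(372,222),c1(388,185),c1(315,70),c1(340,35))
print('tin',px2w('scene',c1(228,512),.026),'flux',px2w('scene',(377,274),.085),'cleaner',px2w('scene',(376,156),.1),'reel',px2w('scene',(191,294),.04))
E
```

```text
board [ 555.9 -259.4] -6.3 res 1.1
rack [631.4 248.9] 0.8 res 1.04
A [424.2 149.3] -1.4 res 0.61
B [452.5 248.8] -1.6 res 0.74
C [456.5 350. ] 9.9 res 0.55
tin [0.56604053 0.04008024 0.026     ] flux [0.72742169 0.02359811 0.085     ] cleaner [0.47996078 0.49660249 0.1       ] reel [ 0.30142779 -0.28280005  0.04      ]
```

```bash
cat > go.py <<'E'
import sys; from h import *
# usage: go.py x y z yaw(deg of tool y axis in world, tool down) [step]
from scipy.spatial.transform import Rotation as Ro
def plan(x,y,z,yaw,step=.045):
    s=get_state(); R=np.array(s['tool_rot']); p=np.array(s['tool_pos']); a=np.radians(yaw)
    yy=np.array([np.cos(a),np.sin(a),0]); zz=np.array([0,0,-1.]); T=np.c_[np.cross(yy,zz),yy,zz]
    d=np.array([x,y,z])-p
    rv=Ro.from_matrix(R.T@T).as_rotvec(degrees=True)
    n=max(1,int(np.ceil(np.linalg.norm(d)/step)),int(np.ceil(np.linalg.norm(rv)/9)))
    print('n',n,'sum shift(tool)',(R.T@d).round(4),'rot',rv.round(2))
    r=rv/n; out=[]
    for i in range(n):
        C=R@Ro.from_rotvec(r*i,degrees=True).as_matrix()
        out.append('[[%.4f,%.4f,%.4f],[%.2f,%.2f,%.2f]]'%(*(C.T@(d/n)),*r))
    for i in range(0,n,5): print('['+','.join(out[i:i+5])+']')
if __name__=='__main__': plan(*map(float,sys.argv[1:]))
E
python3 go.py .684 -.0924 .15 -6.3
```

```text
n 15 sum shift(tool) [ 0.5803 -0.2508  0.0919] rot [-7.000e-02 -4.000e-02 -5.862e+01]
[[[0.0387,-0.0167,0.0061],[-0.00,-0.00,-3.91]],[[0.0397,-0.0140,0.0061],[-0.00,-0.00,-3.91]],[[0.0406,-0.0113,0.0061],[-0.00,-0.00,-3.91]],[[0.0413,-0.0085,0.0061],[-0.00,-0.00,-3.91]],[[0.0418,-0.0057,0.0061],[-0.00,-0.00,-3.91]]]
[[[0.0421,-0.0028,0.0061],[-0.00,-0.00,-3.91]],[[0.0421,0.0001,0.0061],[-0.00,-0.00,-3.91]],[[0.0420,0.0029,0.0061],[-0.00,-0.00,-3.91]],[[0.0418,0.0058,0.0061],[-0.00,-0.00,-3.91]],[[0.0413,0.0086,0.0061],[-0.00,-0.00,-3.91]]]
[[[0.0406,0.0114,0.0061],[-0.00,-0.00,-3.91]],[[0.0397,0.0141,0.0061],[-0.00,-0.00,-3.91]],[[0.0387,0.0168,0.0061],[-0.00,-0.00,-3.91]],[[0.0374,0.0194,0.0061],[-0.00,-0.00,-3.91]],[[0.0360,0.0219,0.0061],[-0.00,-0.00,-3.91]]]
```

```bash
python3 -m handwheel '[[[0.039,-0.017,0.006],[0,0,-4]],[[0.04,-0.014,0.006],[0,0,-4]],[[0.041,-0.011,0.006],[0,0,-4]],[[0.041,-0.008,0.006],[0,0,-4]],[[0.042,-0.006,0.006],[0,0,-4]]]' 1
python3 -m handwheel '[[[0.042,-0.003,0.006],[0,0,-4]],[[0.042,0,0.006],[0,0,-4]],[[0.042,0.003,0.006],[0,0,-4]],[[0.042,0.006,0.006],[0,0,-4]],[[0.041,0.009,0.006],[0,0,-4]]]'
python3 -m handwheel '[[[0.041,0.011,0.006],[0,0,-4]],[[0.04,0.014,0.006],[0,0,-4]],[[0.039,0.017,0.006],[0,0,-4]],[[0.037,0.019,0.006],[0,0,-4]],[[0.036,0.022,0.006],[0,0,-2.6]]]'
python3 - <<'E'
from h import *
s,im=snap('wrist','w1'); print(s['tool_pos'],s['tool_rot'],s['time'])
c,sn=np.cos(-.11),np.sin(-.11)
for n,q in(('hook',(.109,.18,.07)),('rodend',(.109,.205,.07)),('rodin',(.109,.126,.07)),('c',(.11,.16,.02)),):
  print(n,w2px('wrist',[.5559+c*q[0]-sn*q[1],-.2594+sn*q[0]+c*q[1],q[2]],s).round())
E
```

```text
time: 0.72
tool_pos: [0.4058, -0.4064, 0.2118]
tool_rot: [[0.705, 0.71, -0.0], [0.71, -0.705, 0.0], [0.0, -0.0, -1.0]]
wrist_force: [0.8, 0.5, 0.3]
finger_gap: 0.0852
grip_force: 0.0
time: 1.35
tool_pos: [0.544, -0.2475, 0.1818]
tool_rot: [[0.419, 0.908, -0.0], [0.908, -0.419, 0.0], [-0.0, -0.0, -1.0]]
wrist_force: [0.2, 0.6, -0.6]
finger_gap: 0.0858
grip_force: 0.0
time: 1.98
tool_pos: [0.6803, -0.0863, 0.1516]
tool_rot: [[0.108, 0.994, -0.001], [0.994, -0.108, 0.0], [-0.0, -0.001, -1.0]]
wrist_force: [0.0, 0.5, 0.2]
finger_gap: 0.0855
grip_force: 0.0
[ 0.68025909 -0.08630546  0.15161905] [[ 1.08152216e-01  9.94134064e-01 -7.48560611e-04]
 [ 9.94134345e-01 -1.08152223e-01  3.16732778e-05]
 [-4.94710097e-05 -7.47595348e-04 -9.99999719e-01]] 1.975
hook [330. 258.]
rodend [330. 216.]
rodin [330. 340.]
c [330. 262.]
```

View pics/w1.png

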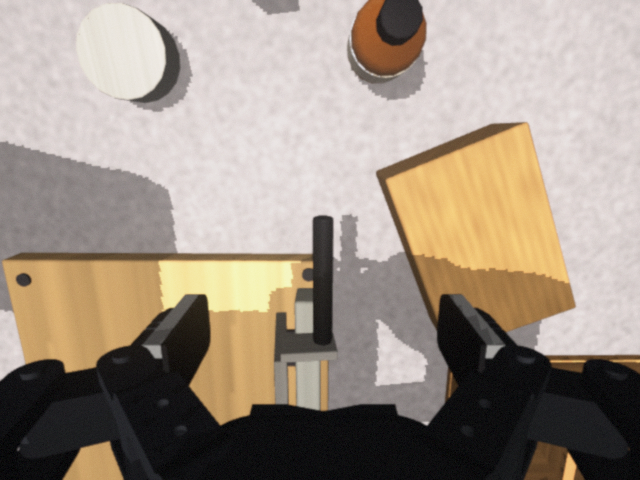

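```bash
python3 - <<'E'
from fit import *
s=get_state();s=dict(s)
for uv,z in(((323,216),.074),((323,340),.074),((322,255),.02),((6,259),.02)): print(px2w('wrist',uv,z,s).round(4))
p,r=fit('wrist',[((.109,.205,.074),(323,216)),((.109,.126,.074),(323,340)),((.11,.16,.02),(322,255)),((-.13,.16,.02),(6,259))],[.556,-.26,-.11],s);print(p,np.degrees(p[2]),r)
E
python3 go.py .6795 -.09 .09 -6.3
```

```text
[ 0.6856 -0.0618  0.074 ]
[ 0.6774 -0.139   0.074 ]
[ 0.6806 -0.1022  0.02  ]
[ 0.4526 -0.081   0.02  ]
[ 0.55849187 -0.25395555 -0.09680609] -5.546580340379426 10.241114395716437
n 2 sum shift(tool) [-0.0081 -0.0028  0.061 ] rot [ 0.06 -0.11  0.28]
[[[-0.0040,-0.0014,0.0305],[0.03,-0.06,0.14]],[[-0.0040,-0.0014,0.0305],[0.03,-0.06,0.14]]]
```

```bash
python3 -m handwheel '[[[0,0,0],[0,0,0]],[[-0.001,0.003,0.03],[0,0,0.2]],[[-0.001,0,0.03],[0,0,0]],[[0,0,0.03],[0,0,0]]]' 0.5
python3 -m handwheel '[[[0,0,0],[0,0,0]],[[0,0,0],[0,0,0]],[[0,0,0],[0,0,0]],[[0,0,0],[0,0,0]]]' 0
python3 - <<'E'
from h import *
s,im=snap('wrist','w2'); print(s['tool_pos'],s['grip_force'],s['finger_gap'],s['wrist_force'])
E
```

```text
time: 2.52
tool_pos: [0.6816, -0.0911, 0.0616]
tool_rot: [[0.115, 0.993, -0.0], [0.993, -0.115, -0.0], [-0.0, -0.0, -1.0]]
wrist_force: [0.0, 0.4, 0.6]
finger_gap: 0.0424
grip_force: 0.0
time: 3.02
tool_pos: [0.6816, -0.0905, 0.0628]
tool_rot: [[0.114, 0.994, -0.001], [0.994, -0.114, -0.001], [-0.001, -0.001, -1.0]]
wrist_force: [-4.7, -3.2, -3.7]
finger_gap: 0.0101
grip_force: 58.5
[ 0.68161106 -0.0904615   0.06275946] 58.4875363111496 0.010141053326055884 [-4.7043741  -3.22985877 -3.72791931]
```

```bash
python3 -m handwheel '[[[0,-0.009,-0.006],[0,0,0]],[[0,-0.010,-0.0045],[0,0,0]],[[0,-0.0106,-0.0026],[0,0,0]]]'
python3 -m handwheel '[[[0,-0.0109,-0.0007],[0,0,0]],[[0,-0.011,0.0012],[0,0,0]],[[0,-0.0104,0.0031],[0,0,0]],[[0,-0.0098,0.0048],[0,0,0]]]'
python3 -m handwheel '[[[0,-0.0089,0.0065],[0,0,0]],[[0,-0.0075,0.0079],[0,0,0]],[[0,-0.0061,0.0091],[0,0,0]],[[0,0,0.001],[0,0,0]],[[0,0,0],[0,0,0]]]'
```

```text
time: 3.45
tool_pos: [0.6548, -0.0874, 0.0769]
tool_rot: [[0.113, 0.994, 0.005], [0.994, -0.113, -0.002], [-0.001, 0.005, -1.0]]
wrist_force: [3.0, -6.3, -5.0]
finger_gap: 0.0099
grip_force: 58.6
time: 3.95
tool_pos: [0.6158, -0.0829, 0.0713]
tool_rot: [[0.113, 0.994, 0.011], [0.994, -0.113, -0.002], [-0.001, 0.012, -1.0]]
wrist_force: [4.5, -5.5, 11.5]
finger_gap: 0.0097
grip_force: 61.4
time: 4.58
tool_pos: [0.5911, -0.0801, 0.045]
tool_rot: [[0.113, 0.994, 0.006], [0.994, -0.113, -0.002], [-0.001, 0.006, -1.0]]
wrist_force: [-0.6, -7.4, 4.5]
finger_gap: 0.0095
grip_force: 65.6
```

```bash
python3 -m handwheel '[[[0,0,0.002],[0,0,0]],[[0,0,0.001],[0,0,0]],[[0,0,0],[0,0,0]]]'
python3 -m handwheel '[[[0,0,0],[0,0,0]],[[0,0,0],[0,0,0]],[[0,0,0],[0,0,0]]]' 0.5
python3 -m handwheel '[[[0,0,-0.05],[0,0,0]],[[0,0,-0.05],[0,0,0]],[[0,0,-0.05],[0,0,0]],[[-0.04,-0.01,-0.02],[0,0,0]],[[-0.04,-0.01,-0.02],[0,0,0]]]' 1
python3 -m handwheel '[[[-0.04,-0.01,-0.02],[0,0,0]],[[-0.04,-0.01,0],[0,0,0]],[[-0.0,0,0],[0,0,0]]]' 
python3 - <<'E'
from h import *
s,im=snap('wrist','w3'); print(s['tool_pos'])
snap('scene','scene1')
c=cv2.imread('pics/scene1.png'); cv2.imwrite('pics/c3.png',cv2.resize(c[160:400,185:435],None,fx=2.4,fy=2.4,interpolation=cv2.INTER_CUBIC))
E
```

```text
time: 4.95
tool_pos: [0.5896, -0.0799, 0.0417]
tool_rot: [[0.113, 0.994, 0.003], [0.994, -0.113, -0.001], [-0.001, 0.003, -1.0]]
wrist_force: [-3.9, -6.7, 6.4]
finger_gap: 0.0098
grip_force: 66.9
time: 5.32
tool_pos: [0.5894, -0.0789, 0.0399]
tool_rot: [[0.113, 0.994, 0.001], [0.994, -0.113, 0.0], [0.0, 0.001, -1.0]]
wrist_force: [0.0, -0.0, -0.4]
finger_gap: 0.0427
grip_force: 0.0
time: 5.95
tool_pos: [0.56, -0.1567, 0.2308]
tool_rot: [[0.112, 0.994, 0.001], [0.994, -0.112, -0.0], [-0.0, 0.001, -1.0]]
wrist_force: [-0.0, 0.8, -0.1]
finger_gap: 0.0852
grip_force: 0.0
time: 6.32
tool_pos: [0.5303, -0.2356, 0.2498]
tool_rot: [[0.116, 0.993, 0.001], [0.993, -0.116, -0.001], [-0.001, 0.001, -1.0]]
wrist_force: [-0.8, 0.1, -0.5]
finger_gap: 0.0855
grip_force: 0.0
[ 0.53027637 -0.23557152  0.24983885]
```

View pics/w3.png

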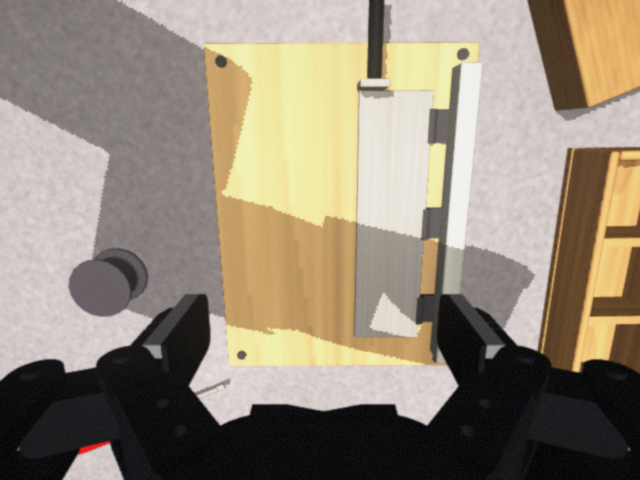

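```bash
python3 - <<'E'
from fit import *
s=get_state()
o=[((.005,.12,.029),(359,91)),((.005,-.12,.029),(355,337)),((-.13,.16,.02),(205,44)),((.11,.16,.02),(480,43)),((-.13,-.16,.02),(230,366)),((.07,.12,.029),(433,91))]
p,r=fit('wrist',o,[.556,-.26,-.11],s);print(p,np.degrees(p[2]),r)
a=px2w('wrist',(359,91),.029,s);b=px2w('wrist',(355,337),.029,s);print(a,b,np.linalg.norm(a-b),np.degrees(np.arctan2(*(a-b)[:2])))
for y in(-.065,0,.065):print('slot',y,tw(p,(-.04,y,0)).round(4))
E
python3 go.py .424 .1493 .25 -1.4
```

```text
[ 0.55583975 -0.257031   -0.11005148] -6.305485188162701 2.373676470652441
[ 0.5736377  -0.13815053  0.029     ] [ 0.5479564 -0.3752278  0.029    ] 0.23846417651272775 6.182435427601454
slot -0.065 [ 0.5089 -0.3172  0.    ]
slot 0 [ 0.5161 -0.2526  0.    ]
slot 0.065 [ 0.5232 -0.188   0.    ]
n 9 sum shift(tool) [ 0.3679 -0.1501 -0.0004] rot [ 0.   -0.03 -5.18]
[[[0.0409,-0.0167,-0.0000],[0.00,-0.00,-0.58]],[[0.0410,-0.0163,-0.0000],[0.00,-0.00,-0.58]],[[0.0412,-0.0158,-0.0001],[0.00,-0.00,-0.58]],[[0.0414,-0.0154,-0.0001],[0.00,-0.00,-0.58]],[[0.0415,-0.0150,-0.0001],[0.00,-0.00,-0.58]]]
[[[0.0417,-0.0146,-0.0001],[0.00,-0.00,-0.58]],[[0.0418,-0.0142,-0.0001],[0.00,-0.00,-0.58]],[[0.0420,-0.0138,-0.0001],[0.00,-0.00,-0.58]],[[0.0421,-0.0133,-0.0001],[0.00,-0.00,-0.58]]]
```

View pics/c3.png

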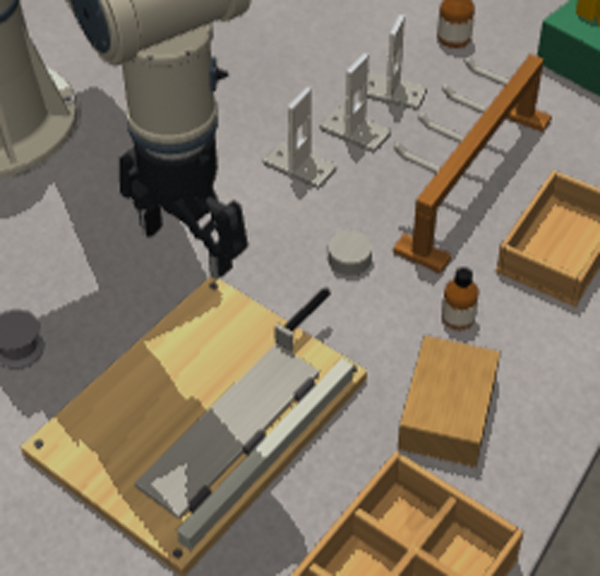

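```bash
python3 -m handwheel '[[[0.041,-0.0165,0],[0,0,-0.6]],[[0.041,-0.016,0],[0,0,-0.6]],[[0.041,-0.016,0],[0,0,-0.6]],[[0.041,-0.0155,0],[0,0,-0.6]],[[0.0415,-0.015,0],[0,0,-0.6]]]'
python3 -m handwheel '[[[0.042,-0.0145,0],[0,0,-0.6]],[[0.042,-0.014,0],[0,0,-0.6]],[[0.042,-0.014,0],[0,0,-0.6]],[[0.042,-0.013,0],[0,0,-0.5]],[[0,0,0],[0,0,0]]]'
python3 - <<'E'
from fit import *
s,im=snap('wrist','w4'); print(s['tool_pos'],s['tool_rot'])
for p in((.424,.1493,np.radians(-1.4)),):
  for q in((0,-.023,.125),(0,.023,.125),(-.045,.023,.008),(.045,.023,.008)): print(w2px('wrist',tw(p,q),s).round())
E
```

```text
time: 7.05
tool_pos: [0.4708, -0.019, 0.2494]
tool_rot: [[0.06, 0.998, -0.0], [0.998, -0.06, 0.001], [0.001, -0.0, -1.0]]
wrist_force: [0.8, 0.6, 0.4]
finger_gap: 0.0853
grip_force: 0.0
time: 7.68
tool_pos: [0.4224, 0.152, 0.2494]
tool_rot: [[0.016, 1.0, -0.0], [1.0, -0.016, 0.001], [0.001, -0.0, -1.0]]
wrist_force: [-0.5, 0.2, 0.0]
finger_gap: 0.0853
grip_force: 0.0
[0.42241402 0.1520031  0.24938845] [[ 1.62004485e-02  9.99868670e-01 -4.33571996e-04]
 [ 9.99868460e-01 -1.62001038e-02  7.87039064e-04]
 [ 7.79911791e-04 -4.46265350e-04 -9.99999596e-01]]
[325. 265.]
[325. 201.]
[279. 179.]
[371. 180.]
```

View pics/w4.png

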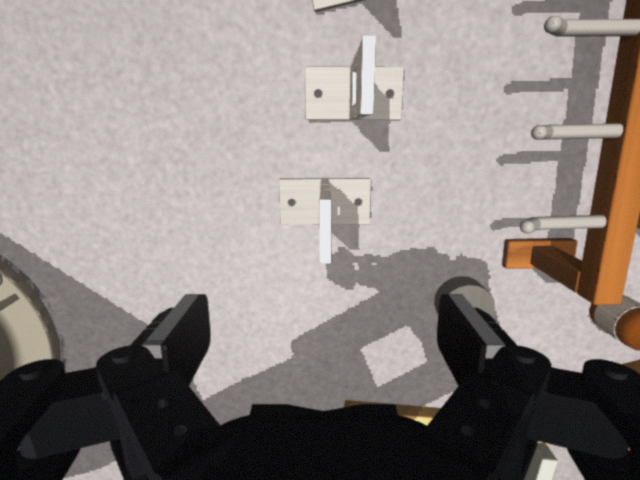

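```bash
python3 - <<'E'
from fit import *
s=get_state()
p,r=fit('wrist',[((-.045,.023,.008),(305,67)),((.045,.023,.008),(404,67)),((-.045,-.023,.008),(305,121)),((.045,-.023,.008),(404,120)),((0,.023,.125),(369,36)),((0,-.023,.125),(367,113))],[.45,.25,0],s); print('B',p,np.degrees(p[2]),r)
p,r=fit('wrist',[((-.062,.033,.112),(553,25)),((-.062,-.033,.112),(539,132)),((-.062,-.099,.112),(526,226)),((0,.033,.1),(640-3,27)),((0,-.033,.1),(620,131)),((0,-.099,.1),(605,223))],[.63,.25,0],s); print('R',p,np.degrees(p[2]),r)
E
python3 -m handwheel '[[[-0.001,0.001,0.05],[0,0,0.4]],[[-0.001,0.001,0.05],[0,0,0]],[[0,0,0.04],[0,0,0]],[[0,0,0.009],[0,0,0]]]'
python3 -m handwheel '[[[0,0,0],[0,0,0]],[[0,0,0],[0,0,0]],[[0,0,0],[0,0,0]],[[0,0,0],[0,0,0]],[[0,0,0],[0,0,0]]]' 0
python3 -m handwheel '[[[0,0,-0.03],[0,0,0]],[[0,0,-0.04],[0,0,0]],[[0,0,-0.04],[0,0,0]],[[0,0,0],[0,0,0]]]'
python3 go.py .522 -.19 .22 -6.25
```

```text
B [ 0.45324669  0.24923301 -0.01011024] -0.579274135464902 2.1726882702112675
R [0.63368505 0.24638645 0.00366082] 0.20974961008251009 2.609526614375227
time: 8.22
tool_pos: [0.424, 0.1458, 0.0985]
tool_rot: [[0.029, 1.0, -0.004], [1.0, -0.029, -0.002], [-0.002, -0.004, -1.0]]
wrist_force: [1.0, -0.0, 1.0]
finger_gap: 0.0855
grip_force: 0.0
time: 8.85
tool_pos: [0.4255, 0.1468, 0.1007]
tool_rot: [[0.028, 1.0, 0.0], [1.0, -0.028, 0.0], [0.0, 0.0, -1.0]]
wrist_force: [0.2, -0.3, -3.5]
finger_gap: 0.0074
grip_force: 60.5
time: 9.35
tool_pos: [0.4272, 0.1473, 0.213]
tool_rot: [[0.028, 1.0, 0.005], [1.0, -0.028, 0.002], [0.002, 0.005, -1.0]]
wrist_force: [-0.5, 0.6, -2.5]
finger_gap: 0.0073
grip_force: 60.4
n 8 sum shift(tool) [-0.3345  0.1043 -0.0071] rot [ 0.29 -0.12  4.64]
[[[-0.0418,0.0130,-0.0009],[0.04,-0.02,0.58]],[[-0.0417,0.0135,-0.0009],[0.04,-0.02,0.58]],[[-0.0415,0.0139,-0.0009],[0.04,-0.02,0.58]],[[-0.0414,0.0143,-0.0009],[0.04,-0.02,0.58]],[[-0.0413,0.0147,-0.0009],[0.04,-0.02,0.58]]]
[[[-0.0411,0.0151,-0.0009],[0.04,-0.02,0.58]],[[-0.0409,0.0155,-0.0009],[0.04,-0.02,0.58]],[[-0.0408,0.0160,-0.0009],[0.04,-0.02,0.58]]]
```

```bash
python3 go.py .5035 -.317 .17 -6.25
```

```text
n 11 sum shift(tool) [-0.4621  0.0891  0.0426] rot [ 0.29 -0.12  4.64]
[[[-0.0420,0.0081,0.0039],[0.03,-0.01,0.42]],[[-0.0419,0.0084,0.0039],[0.03,-0.01,0.42]],[[-0.0419,0.0087,0.0039],[0.03,-0.01,0.42]],[[-0.0418,0.0090,0.0039],[0.03,-0.01,0.42]],[[-0.0417,0.0093,0.0039],[0.03,-0.01,0.42]]]
[[[-0.0417,0.0097,0.0039],[0.03,-0.01,0.42]],[[-0.0416,0.0100,0.0039],[0.03,-0.01,0.42]],[[-0.0415,0.0103,0.0039],[0.03,-0.01,0.42]],[[-0.0415,0.0106,0.0039],[0.03,-0.01,0.42]],[[-0.0414,0.0109,0.0039],[0.03,-0.01,0.42]]]
[[[-0.0413,0.0112,0.0039],[0.03,-0.01,0.42]]]
```

```bash
python3 -m handwheel '[[[-0.042,0.008,0],[0,0,0.4]],[[-0.042,0.008,0],[0,0,0.4]],[[-0.042,0.009,0],[0,0,0.4]],[[-0.042,0.009,0],[0,0,0.4]],[[-0.042,0.009,0],[0,0,0.4]]]'
python3 -m handwheel '[[[-0.042,0.0095,0],[0,0,0.4]],[[-0.0415,0.010,0.004],[0,0,0.4]],[[-0.0415,0.010,0.01],[0,0,0.5]],[[-0.0415,0.0105,0.01],[0,0,0.5]],[[-0.0415,0.011,0.01],[0,0,0.5]]]'
python3 -m handwheel '[[[-0.041,0.011,0.01],[0,0,0.4]],[[0,0,0],[0,0,0]],[[0,0,0],[0,0,0]]]'
python3 go.py .5035 -.317 .124 -6.25
```

```text
time: 9.98
tool_pos: [0.4589, -0.0662, 0.2091]
tool_rot: [[0.063, 0.998, -0.002], [0.998, -0.063, 0.0], [0.0, -0.002, -1.0]]
wrist_force: [0.9, -0.1, -2.7]
finger_gap: 0.0074
grip_force: 60.4
time: 10.6
tool_pos: [0.4935, -0.2772, 0.1744]
tool_rot: [[0.103, 0.995, -0.002], [0.995, -0.103, 0.001], [0.001, -0.002, -1.0]]
wrist_force: [0.1, 0.5, -2.6]
finger_gap: 0.0066
grip_force: 60.4
time: 10.98
tool_pos: [0.5, -0.3173, 0.165]
tool_rot: [[0.111, 0.994, -0.002], [0.994, -0.111, 0.002], [0.002, -0.003, -1.0]]
wrist_force: [-0.1, 0.4, -2.7]
finger_gap: 0.0075
grip_force: 60.3
n 1 sum shift(tool) [0.0007 0.0036 0.041 ] rot [-0.14 -0.09 -0.1 ]
[[[0.0007,0.0036,0.0410],[-0.14,-0.09,-0.10]]]
```

```bash
python3 -m handwheel '[[[0,0.002,0.025],[0,0,0]],[[0,0,0.015],[0,0,0]],[[0,0,0.002],[0,0,0]],[[0,0,0],[0,0,0]]]'
python3 -m handwheel '[[[0,0,0.001],[0,0,0]],[[0,0,0],[0,0,0]]]'
python3 -m handwheel '[[[0,0,0.001],[0,0,0]],[[0,0,0],[0,0,0]]]'
```

```text
time: 11.48
tool_pos: [0.5032, -0.3181, 0.1248]
tool_rot: [[0.11, 0.994, 0.0], [0.994, -0.11, -0.0], [-0.0, 0.0, -1.0]]
wrist_force: [0.3, 0.2, -2.3]
finger_gap: 0.0072
grip_force: 60.3
time: 11.72
tool_pos: [0.5032, -0.3185, 0.124]
tool_rot: [[0.11, 0.994, 0.001], [0.994, -0.11, -0.0], [-0.0, 0.001, -1.0]]
wrist_force: [0.2, 0.1, -2.7]
finger_gap: 0.007
grip_force: 60.3
time: 11.98
tool_pos: [0.503, -0.3184, 0.1225]
tool_rot: [[0.11, 0.994, 0.0], [0.994, -0.11, -0.0], [0.0, 0.0, -1.0]]
wrist_force: [1.4, -0.6, -3.7]
finger_gap: 0.0073
grip_force: 60.3
```

```bash
python3 -m handwheel '[[[0,0,0.001],[0,0,0]],[[0,0,0],[0,0,0]]]'|egrep 'pos|force'
python3 -m handwheel '[[[0,0,0.001],[0,0,0]],[[0,0,0],[0,0,0]]]'|egrep 'pos|force'
python3 -m handwheel '[[[0,0.002,0],[0,0,0]],[[0,0,0],[0,0,0]]]'|egrep 'pos|force'
python3 -m handwheel '[[[0,0.002,0],[0,0,0]],[[0,0,0],[0,0,0]]]'|egrep 'pos|force'
```

```text
tool_pos: [0.5029, -0.3183, 0.1214]
wrist_force: [0.2, 0.5, -2.8]
grip_force: 60.3
tool_pos: [0.5031, -0.3184, 0.1206]
wrist_force: [0.2, 0.7, -1.0]
grip_force: 60.4
tool_pos: [0.5052, -0.3187, 0.1205]
wrist_force: [0.7, -0.5, -0.8]
grip_force: 60.6
tool_pos: [0.5072, -0.3189, 0.1205]
wrist_force: [-0.1, -0.5, -1.9]
grip_force: 60.8
```

```bash
for i in 1; do python3 -m handwheel '[[[0,0.001,0],[0,0,0]],[[0,0,0],[0,0,0]]]'|egrep 'pos|wrist_f'
python3 -m handwheel '[[[0,0.001,0],[0,0,0]],[[0,0,0],[0,0,0]]]'|egrep 'pos|wrist_f'
python3 -m handwheel '[[[0,0.001,0],[0,0,0]],[[0,0,0],[0,0,0]]]'|egrep 'pos|wrist_f'; done
```

```text
tool_pos: [0.5075, -0.3189, 0.1206]
wrist_force: [-5.2, 0.7, 5.8]
tool_pos: [0.5079, -0.319, 0.1208]
wrist_force: [-8.1, 0.7, 9.5]
tool_pos: [0.5082, -0.319, 0.1209]
wrist_force: [-11.2, 0.8, 11.8]
```

```bash
python3 -m handwheel '[[[0,-0.002,0],[0,0,0]],[[0,0,0],[0,0,0]]]'|egrep 'pos|wrist_f'
python3 -m handwheel '[[[0,0,0],[0,0,0]],[[0,0,0],[0,0,0]],[[0,0,0],[0,0,0]]]' 0.4|egrep 'pos|wrist_f'
python3 -m handwheel '[[[0,0,-0.03],[0,0,0]],[[0,0,-0.05],[0,0,0]],[[0.03,0,-0.04],[0,0,0]],[[0.04,0,0],[0,0,0]],[[0,0,0],[0,0,0]]]' 0.8
python3 - <<'E'
from h import *
s,im=snap('wrist','w5'); print(s['tool_pos'],s['time'])
E
python3 go.py .4533 .2492 .25 -0.9
```

```text
tool_pos: [0.5075, -0.3189, 0.1206]
wrist_force: [-4.7, 0.9, 6.6]
tool_pos: [0.5083, -0.319, 0.1204]
wrist_force: [0.5, 0.2, 0.1]
time: 14.98
tool_pos: [0.516, -0.2474, 0.2411]
tool_rot: [[0.108, 0.994, 0.001], [0.994, -0.108, 0.0], [0.0, 0.001, -1.0]]
wrist_force: [0.4, 0.4, 0.2]
finger_gap: 0.0685
grip_force: 0.0
[ 0.51604605 -0.24743967  0.24110018] 14.975
n 12 sum shift(tool) [ 0.4881 -0.116  -0.0095] rot [ 0.03  0.02 -5.31]
[[[0.0407,-0.0097,-0.0008],[0.00,0.00,-0.44]],[[0.0407,-0.0094,-0.0008],[0.00,0.00,-0.44]],[[0.0408,-0.0090,-0.0008],[0.00,0.00,-0.44]],[[0.0409,-0.0087,-0.0008],[0.00,0.00,-0.44]],[[0.0410,-0.0084,-0.0008],[0.00,0.00,-0.44]]]
[[[0.0410,-0.0081,-0.0008],[0.00,0.00,-0.44]],[[0.0411,-0.0078,-0.0008],[0.00,0.00,-0.44]],[[0.0411,-0.0075,-0.0008],[0.00,0.00,-0.44]],[[0.0412,-0.0071,-0.0008],[0.00,0.00,-0.44]],[[0.0412,-0.0068,-0.0008],[0.00,0.00,-0.44]]]
[[[0.0413,-0.0065,-0.0008],[0.00,0.00,-0.44]],[[0.0413,-0.0062,-0.0008],[0.00,0.00,-0.44]]]
```

View pics/w5.png

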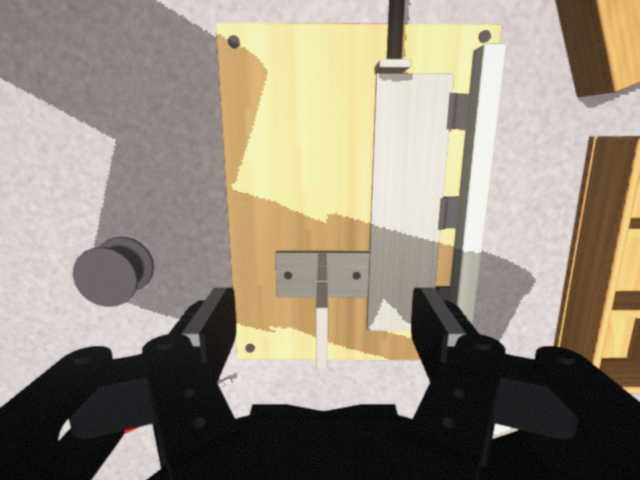

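```bash
python3 -m handwheel '[[[0.0405,-0.0095,0],[0,0,-0.45]],[[0.0405,-0.0095,0],[0,0,-0.45]],[[0.041,-0.009,0],[0,0,-0.45]],[[0.041,-0.0085,0],[0,0,-0.45]],[[0.041,-0.0085,0],[0,0,-0.45]]]' 1 |grep pos
python3 -m handwheel '[[[0.041,-0.008,0],[0,0,-0.45]],[[0.041,-0.008,0],[0,0,-0.45]],[[0.041,-0.0075,-0.002],[0,0,-0.45]],[[0.041,-0.007,-0.002],[0,0,-0.45]],[[0.041,-0.007,-0.002],[0,0,-0.4]]]' |grep pos
python3 -m handwheel '[[[0.041,-0.0065,-0.002],[0,0,-0.4]],[[0.041,-0.006,-0.001],[0,0,-0.4]],[[0,0,0],[0,0,0]]]' |grep pos
python3 - <<'E'
from h import *
s,im=snap('wrist','w6'); print(s['tool_pos'],s['tool_rot'])
E
python3 go.py .4533 .2492 .1 -1
```

```text
tool_pos: [0.4901, -0.0416, 0.2401]
tool_pos: [0.4643, 0.1654, 0.2463]
tool_pos: [0.4542, 0.2488, 0.2491]
[0.45421519 0.24876001 0.24912977] [[ 1.62008427e-02  9.99868757e-01  2.26885807e-05]
 [ 9.99868735e-01 -1.62008472e-02  2.14474045e-04]
 [ 2.14813471e-04  1.92109422e-05 -9.99999977e-01]]
n 4 sum shift(tool) [ 0.0019 -0.0008  0.149 ] rot [-0.03  0.04  0.03]
[[[0.0005,-0.0002,0.0372],[-0.01,0.01,0.01]],[[0.0005,-0.0002,0.0372],[-0.01,0.01,0.01]],[[0.0005,-0.0002,0.0372],[-0.01,0.01,0.01]],[[0.0005,-0.0002,0.0372],[-0.01,0.01,0.01]]]
```

View pics/w6.png

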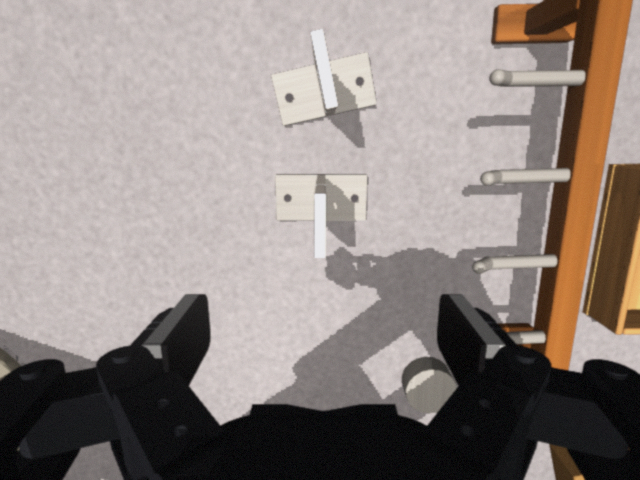

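```bash
python3 - <<'E'
from fit import *
s=get_state()
p,r=fit('wrist',[((-.045,.023,.008),(273,74)),((.045,.023,.008),(367,54)),((.045,-.023,.008),(376,105)),((-.045,-.023,.008),(285,125)),((0,.023,.125),(318,31)),((0,-.023,.125),(331,107))],[.45,.35,.17],s); print('C',p,np.degrees(p[2]),r)
p,r=fit('wrist',[((-.060,.099,.112),(499,77)),((-.060,.033,.112),(488,177)),((-.060,-.033,.112),(480,265)),((0,.099,.1),(583,77)),((0,.033,.1),(569,176)),((0,-.033,.1),(556,262))],[.63,.25,0],s); print('R',p,np.degrees(p[2]),r)
E
python3 -m handwheel '[[[0.0005,0,0.05],[0,0,0]],[[0.0005,-0.001,0.05],[0,0,0]],[[0.0005,0,0.04],[0,0,0]],[[0.0005,0,0.009],[0,0,0]]]'|grep pos
python3 -m handwheel '[[[0,0,0],[0,0,0]],[[0,0,0],[0,0,0]],[[0,0,0],[0,0,0]],[[0,0,0],[0,0,0]],[[0,0,0],[0,0,0]]]' 0
python3 -m handwheel '[[[0,0,-0.03],[0,0,0]],[[0,0,-0.04],[0,0,0]],[[0,0,-0.04],[0,0,0]],[[0,0,0],[0,0,0]]]'|grep pos
python3 go.py .5095 -.2535 .165 -6.25
```

```text
C [0.45749481 0.34957067 0.18206616] 10.431622311052987 2.6062674253572595
R [ 0.63239384  0.2466002  -0.00181126] -0.1037775601773461 2.89806812193342
tool_pos: [0.4517, 0.2469, 0.0981]
time: 17.82
tool_pos: [0.4527, 0.2492, 0.1009]
tool_rot: [[0.019, 1.0, -0.0], [1.0, -0.019, 0.0], [0.0, -0.0, -1.0]]
wrist_force: [-2.3, -0.1, 4.4]
finger_gap: 0.007
grip_force: 61.7
tool_pos: [0.4544, 0.25, 0.2131]
n 12 sum shift(tool) [-0.5025  0.0642  0.0471] rot [ 0.26 -0.16  5.19]
[[[-0.0419,0.0053,0.0039],[0.02,-0.01,0.43]],[[-0.0418,0.0057,0.0039],[0.02,-0.01,0.43]],[[-0.0418,0.0060,0.0039],[0.02,-0.01,0.43]],[[-0.0417,0.0063,0.0039],[0.02,-0.01,0.43]],[[-0.0417,0.0066,0.0040],[0.02,-0.01,0.43]]]
[[[-0.0416,0.0069,0.0040],[0.02,-0.01,0.43]],[[-0.0416,0.0072,0.0040],[0.02,-0.01,0.43]],[[-0.0415,0.0076,0.0040],[0.02,-0.01,0.43]],[[-0.0415,0.0079,0.0040],[0.02,-0.01,0.43]],[[-0.0414,0.0082,0.0040],[0.02,-0.01,0.43]]]
[[[-0.0413,0.0085,0.0040],[0.02,-0.01,0.43]],[[-0.0413,0.0088,0.0040],[0.02,-0.01,0.43]]]
```

```bash
python3 -m handwheel '[[[-0.042,0.005,0],[0,0,0.4]],[[-0.042,0.006,0],[0,0,0.4]],[[-0.042,0.006,0],[0,0,0.4]],[[-0.042,0.006,0],[0,0,0.4]],[[-0.042,0.0065,0],[0,0,0.4]]]'|grep pos
python3 -m handwheel '[[[-0.042,0.007,0],[0,0,0.4]],[[-0.042,0.007,0],[0,0,0.4]],[[-0.041,0.0075,0.004],[0,0,0.45]],[[-0.041,0.008,0.01],[0,0,0.45]],[[-0.041,0.008,0.01],[0,0,0.45]]]'|grep pos
python3 -m handwheel '[[[-0.041,0.008,0.01],[0,0,0.45]],[[-0.041,0.009,0.01],[0,0,0.45]],[[0,0,0],[0,0,0]],[[0,0,0],[0,0,0]]]'|grep pos
python3 go.py .5095 -.2535 .123 -6.25
```

```text
tool_pos: [0.4745, 0.0369, 0.2088]
tool_pos: [0.4979, -0.1719, 0.1845]
tool_pos: [0.507, -0.2534, 0.165]
n 1 sum shift(tool) [0.0001 0.0026 0.0419] rot [-0.15 -0.08  0.1 ]
[[[0.0001,0.0026,0.0419],[-0.15,-0.08,0.10]]]
```

```bash
python3 -m handwheel '[[[0,0.0025,0.025],[0,0,0]],[[0,0,0.014],[0,0,0]],[[0,0,0.003],[0,0,0]],[[0,0,0.002],[0,0,0]],[[0,0,0],[0,0,0]]]'|egrep 'pos|wrist_f'
python3 -m handwheel '[[[0,0,0.001],[0,0,0]],[[0,0,0],[0,0,0]]]'|egrep 'pos|wrist_f'
python3 -m handwheel '[[[0,0,0.0005],[0,0,0]],[[0,0,0],[0,0,0]]]'|egrep 'pos|wrist_f'
```

```text
tool_pos: [0.5109, -0.2543, 0.123]
wrist_force: [0.4, -0.2, -3.5]
tool_pos: [0.5106, -0.2545, 0.1217]
wrist_force: [0.6, 0.1, -3.7]
tool_pos: [0.5106, -0.2544, 0.121]
wrist_force: [1.5, -0.7, -3.4]
```

Bed about there; slide to the stop (contact expected near x ≈ 0.5145).

```bash
python3 -m handwheel '[[[0,0.002,0.0005],[0,0,0]],[[0,0,0],[0,0,0]]]'|egrep 'pos|wrist_f'
python3 -m handwheel '[[[0,0.001,0],[0,0,0]],[[0,0,0],[0,0,0]]]'|egrep 'pos|wrist_f'
python3 -m handwheel '[[[0,0.001,0],[0,0,0]],[[0,0,0],[0,0,0]]]'|egrep 'pos|wrist_f'
```

```text
tool_pos: [0.5125, -0.2548, 0.121]
wrist_force: [-3.9, -1.1, 4.1]
tool_pos: [0.5135, -0.255, 0.1211]
wrist_force: [-4.8, -1.3, 6.6]
tool_pos: [0.5144, -0.2551, 0.121]
wrist_force: [-5.0, -1.8, 7.9]
```

```bash
python3 -m handwheel '[[[0,0.001,0],[0,0,0]],[[0,0,0],[0,0,0]]]'|egrep 'pos|wrist_f'
python3 -m handwheel '[[[0,0.001,0],[0,0,0]],[[0,0,0],[0,0,0]]]'|egrep 'pos|wrist_f'
```

```text
tool_pos: [0.5148, -0.2552, 0.1211]
wrist_force: [-7.1, -0.7, 10.4]
tool_pos: [0.5152, -0.2552, 0.1212]
wrist_force: [-10.4, -1.3, 14.6]
```

```bash
python3 -m handwheel '[[[0,-0.001,-0.0005],[0,0,0]],[[0,0,0],[0,0,0]]]'|egrep 'pos|wrist_f'
python3 -m handwheel '[[[0,0,0],[0,0,0]],[[0,0,0],[0,0,0]],[[0,0,0],[0,0,0]]]' 0.4|egrep 'pos|wrist_f'
python3 -m handwheel '[[[0,0,-0.03],[0,0,0]],[[0,0,-0.05],[0,0,0]],[[0.02,0,-0.05],[0,0,0]],[[0,0,0],[0,0,0]]]' 0.8|grep pos
python3 -c "
from h import *
snap('wrist','w7')"
python3 go.py .4575 .3496 .25 10.4
```

```text
tool_pos: [0.5148, -0.255, 0.1211]
wrist_force: [-6.1, -0.8, 6.2]
tool_pos: [0.5159, -0.2549, 0.121]
wrist_force: [0.8, 0.5, 0.8]
tool_pos: [0.5201, -0.2351, 0.2553]
n 14 sum shift(tool) [ 0.5748 -0.1228  0.0017] rot [  0.22   0.1  -16.47]
[[[0.0411,-0.0088,0.0001],[0.02,0.01,-1.18]],[[0.0412,-0.0079,0.0001],[0.02,0.01,-1.18]],[[0.0414,-0.0071,0.0001],[0.02,0.01,-1.18]],[[0.0415,-0.0062,0.0001],[0.02,0.01,-1.18]],[[0.0416,-0.0054,0.0001],[0.02,0.01,-1.18]]]
[[[0.0417,-0.0045,0.0002],[0.02,0.01,-1.18]],[[0.0418,-0.0037,0.0002],[0.02,0.01,-1.18]],[[0.0419,-0.0028,0.0002],[0.02,0.01,-1.18]],[[0.0419,-0.0019,0.0002],[0.02,0.01,-1.18]],[[0.0420,-0.0011,0.0002],[0.02,0.01,-1.18]]]
[[[0.0420,-0.0002,0.0002],[0.02,0.01,-1.18]],[[0.0420,0.0006,0.0002],[0.02,0.01,-1.18]],[[0.0420,0.0015,0.0002],[0.02,0.01,-1.18]],[[0.0419,0.0024,0.0002],[0.02,0.01,-1.18]]]
```

```bash
python3 -m handwheel '[[[0.041,-0.009,0],[0,0,-1.2]],[[0.041,-0.008,0],[0,0,-1.2]],[[0.0415,-0.007,0],[0,0,-1.2]],[[0.0415,-0.006,0],[0,0,-1.2]],[[0.0415,-0.0055,0],[0,0,-1.2]]]' 1|grep pos
python3 -m handwheel '[[[0.042,-0.0045,0],[0,0,-1.2]],[[0.042,-0.0035,0],[0,0,-1.2]],[[0.042,-0.003,0],[0,0,-1.2]],[[0.042,-0.002,0],[0,0,-1.2]],[[0.042,-0.001,0],[0,0,-1.2]]]'|grep pos
python3 -m handwheel '[[[0.042,0,0],[0,0,-1.2]],[[0.042,0.0005,0],[0,0,-1.2]],[[0.042,0.0015,0],[0,0,-1.1]],[[0.042,0.0025,0],[0,0,-1.1]],[[0,0,0],[0,0,0]]]'|grep pos
python3 - <<'E'
from fit import *
s,im=snap('wrist','w8')
# check bracket C unmoved: dark foot/white top at predicted place
p=(.4575,.3496,.182)
for q in((-.03,.01,.008),(.03,.01,.008),(0,0,.125),(-.06,0,0)):
    u=w2px('wrist',tw(p,q),s); print(u.round(),im[int(u[1]),int(u[0])])
E
python3 go.py .4575 .3496 .1 10.4
```

```text
tool_pos: [0.4947, -0.0254, 0.2495]
tool_pos: [0.4724, 0.1838, 0.2495]
tool_pos: [0.4545, 0.3518, 0.2492]
[295. 193.] [218 211 201]
[357. 193.] [227 219 209]
[327. 234.] [232 232 235]
[266. 201.] [199 191 189]
n 4 sum shift(tool) [-0.001   0.003   0.1492] rot [-0.13  0.07  0.19]
[[[-0.0003,0.0008,0.0373],[-0.03,0.02,0.05]],[[-0.0003,0.0007,0.0373],[-0.03,0.02,0.05]],[[-0.0003,0.0007,0.0373],[-0.03,0.02,0.05]],[[-0.0003,0.0007,0.0373],[-0.03,0.02,0.05]]]
```

```bash

python3 -m handwheel '[[[0,0.001,0.05],[0,0,0.2]],[[0,0.001,0.05],[0,0,0]],[[0,0.001,0.04],[0,0,0]],[[0,0,0.009],[0,0,0]]]'|grep pos
python3 -m handwheel '[[[0,0,0],[0,0,0]],[[0,0,0],[0,0,0]],[[0,0,0],[0,0,0]],[[0,0,0],[0,0,0]],[[0,0,0],[0,0,0]]]' 0
python3 -m handwheel '[[[0,0,-0.03],[0,0,0]],[[0,0,-0.04],[0,0,0]],[[0,0,-0.04],[0,0,0]],[[0,0,0],[0,0,0]]]'|grep pos
python3 go.py .517 -.189 .165 -6.25
```

```text
tool_pos: [0.4567, 0.348, 0.099]
time: 26.68
tool_pos: [0.4581, 0.3506, 0.1024]
tool_rot: [[-0.179, 0.984, -0.0], [0.984, 0.179, 0.0], [0.0, -0.0, -1.0]]
wrist_force: [-2.3, -0.3, 4.6]
finger_gap: 0.0072
grip_force: 62.6
tool_pos: [0.4597, 0.3516, 0.2149]
n 13 sum shift(tool) [-0.5423 -0.0404  0.0483] rot [ 0.26 -0.18 16.54]
[[[-0.0417,-0.0031,0.0037],[0.02,-0.01,1.27]],[[-0.0418,-0.0022,0.0037],[0.02,-0.01,1.27]],[[-0.0418,-0.0013,0.0037],[0.02,-0.01,1.27]],[[-0.0418,-0.0003,0.0037],[0.02,-0.01,1.27]],[[-0.0418,0.0006,0.0038],[0.02,-0.01,1.27]]]
[[[-0.0418,0.0015,0.0038],[0.02,-0.01,1.27]],[[-0.0418,0.0025,0.0038],[0.02,-0.01,1.27]],[[-0.0417,0.0034,0.0038],[0.02,-0.01,1.27]],[[-0.0416,0.0043,0.0038],[0.02,-0.01,1.27]],[[-0.0415,0.0052,0.0038],[0.02,-0.01,1.27]]]
[[[-0.0414,0.0062,0.0038],[0.02,-0.01,1.27]],[[-0.0412,0.0071,0.0038],[0.02,-0.01,1.27]],[[-0.0410,0.0080,0.0038],[0.02,-0.01,1.27]]]
```

```bash
python3 -m handwheel '[[[-0.042,-0.003,0],[0,0,1.3]],[[-0.042,-0.002,0],[0,0,1.3]],[[-0.042,-0.001,0],[0,0,1.3]],[[-0.042,0,0],[0,0,1.3]],[[-0.042,0.0005,0],[0,0,1.3]]]'|grep pos
python3 -m handwheel '[[[-0.042,0.0015,0],[0,0,1.3]],[[-0.042,0.0025,0],[0,0,1.3]],[[-0.0415,0.0035,0],[0,0,1.3]],[[-0.0415,0.0045,0.004],[0,0,1.3]],[[-0.0415,0.005,0.01],[0,0,1.2]]]'|grep pos
python3 -m handwheel '[[[-0.0415,0.006,0.01],[0,0,1.2]],[[-0.041,0.007,0.01],[0,0,1.2]],[[-0.041,0.008,0.01],[0,0,1.2]],[[0,0,0],[0,0,0]],[[0,0,0],[0,0,0]]]'|grep pos
python3 go.py .517 -.189 .124 -6.25
```

```text
tool_pos: [0.4799, 0.14, 0.2103]
tool_pos: [0.5016, -0.0679, 0.1966]
tool_pos: [0.514, -0.1907, 0.1667]
n 1 sum shift(tool) [0.002  0.0029 0.0427] rot [-0.14 -0.05  0.  ]
[[[0.0020,0.0029,0.0427],[-0.14,-0.05,0.00]]]
```

```bash
python3 -m handwheel '[[[0.001,0.0025,0.025],[0,0,0]],[[0,0,0.014],[0,0,0]],[[0,0,0.003],[0,0,0]],[[0,0,0.002],[0,0,0]],[[0,0,0],[0,0,0]]]'|egrep 'pos|wrist_f'
python3 -m handwheel '[[[0,0,0.001],[0,0,0]],[[0,0,0],[0,0,0]]]'|egrep 'pos|wrist_f'
python3 -m handwheel '[[[0,0.001,0.0005],[0,0,0]],[[0,0,0],[0,0,0]]]'|egrep 'pos|wrist_f'
python3 -m handwheel '[[[0,0.001,0],[0,0,0]],[[0,0,0],[0,0,0]]]'|egrep 'pos|wrist_f'
```

```text
tool_pos: [0.5179, -0.1906, 0.1244]
wrist_force: [-0.4, -0.9, -2.7]
tool_pos: [0.5177, -0.1906, 0.1232]
wrist_force: [0.1, 0.4, -2.5]
tool_pos: [0.5187, -0.1907, 0.1225]
wrist_force: [0.2, -0.2, -3.9]
tool_pos: [0.5197, -0.1908, 0.1225]
wrist_force: [0.2, -0.2, -3.1]
```

```bash
python3 -m handwheel '[[[0,0.001,0.0005],[0,0,0]],[[0,0,0],[0,0,0]]]'|egrep 'pos|wrist_f'
python3 -m handwheel '[[[0,0.001,0],[0,0,0]],[[0,0,0],[0,0,0]]]'|egrep 'pos|wrist_f'
python3 -m handwheel '[[[0,0.001,0],[0,0,0]],[[0,0,0],[0,0,0]]]'|egrep 'pos|wrist_f'
```

```text
tool_pos: [0.5202, -0.191, 0.1225]
wrist_force: [-4.9, -0.1, 5.1]
tool_pos: [0.5212, -0.1912, 0.1225]
wrist_force: [-4.8, -0.6, 6.4]
tool_pos: [0.5219, -0.1912, 0.1225]
wrist_force: [-5.7, -0.7, 8.3]
```

```bash
python3 -m handwheel '[[[0,0.001,0],[0,0,0]],[[0,0,0],[0,0,0]]]'|egrep 'pos|wrist_f'
python3 -m handwheel '[[[0,0.001,0],[0,0,0]],[[0,0,0],[0,0,0]]]'|egrep 'pos|wrist_f'
python3 -m handwheel '[[[0,-0.001,-0.0005],[0,0,0]],[[0,0,0],[0,0,0]]]'|egrep 'pos|wrist_f'
python3 -m handwheel '[[[0,0,0],[0,0,0]],[[0,0,0],[0,0,0]],[[0,0,0],[0,0,0]]]' 0.4|egrep 'pos|wrist_f'
python3 -m handwheel '[[[0,0,-0.03],[0,0,0]],[[0,0,-0.05],[0,0,0]],[[0.0,0,-0.06],[0,0,0]],[[-0.02,0,-0.02],[0,0,0]],[[0,0,0],[0,0,0]]]' 0.8|grep pos
python3 -c "
from h import *
s,im=snap('wrist','w9')
cv2.imwrite('pics/w9c.png',cv2.resize(im[0:360,160:560,::-1],None,fx=1.6,fy=1.6,interpolation=cv2.INTER_CUBIC))"
```

```text
tool_pos: [0.5223, -0.1913, 0.1227]
wrist_force: [-8.4, -0.9, 11.3]
tool_pos: [0.5226, -0.1913, 0.1228]
wrist_force: [-12.0, -0.3, 16.5]
tool_pos: [0.5223, -0.1912, 0.1227]
wrist_force: [-6.9, 0.1, 6.1]
tool_pos: [0.5239, -0.1912, 0.1226]
wrist_force: [-0.8, -0.0, 0.2]
tool_pos: [0.5224, -0.2121, 0.2844]
```

View pics/w9c.png

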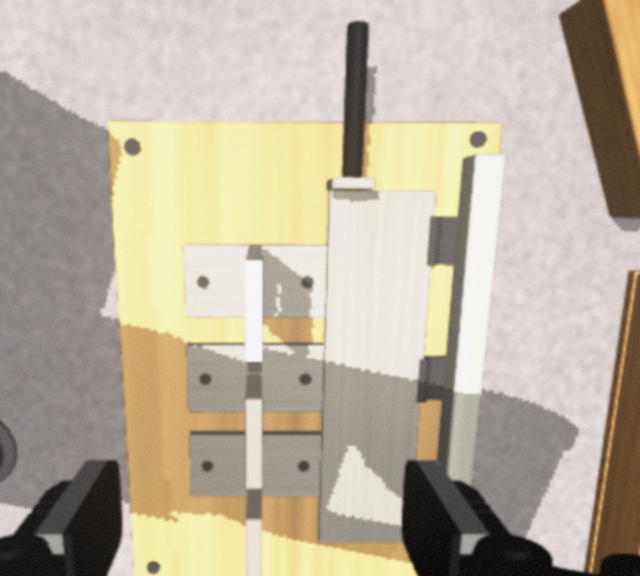

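```bash
python3 go.py .5895 -.08 .13 -6.4
```

```text
n 5 sum shift(tool) [0.1379 0.0531 0.1527] rot [0.07 0.   0.13]
[[[0.0276,0.0106,0.0305],[0.01,0.00,0.03]],[[0.0276,0.0106,0.0305],[0.01,0.00,0.03]],[[0.0276,0.0106,0.0305],[0.01,0.00,0.03]],[[0.0276,0.0106,0.0305],[0.01,0.00,0.03]],[[0.0276,0.0106,0.0305],[0.01,0.00,0.03]]]
```

```bash
python3 -m handwheel '[[[0.04,0.018,0],[0,0,0]],[[0.04,0.018,0],[0,0,0]],[[0.04,0.017,0.02],[0,0,0]],[[0.018,0,0.06],[0,0,0]],[[0,0,0.06],[0,0,0]]]' 0.5|grep pos
python3 -m handwheel '[[[0,0,0],[0,0,0]]]'|grep pos
python3 go.py .5895 -.08 .042 -6.4
```

```text
tool_pos: [0.5883, -0.0773, 0.1397]
tool_pos: [0.5845, -0.0782, 0.137]
n 3 sum shift(tool) [-0.0013  0.0063  0.095 ] rot [-0.67 -0.03  0.23]
[[[-0.0004,0.0021,0.0317],[-0.22,-0.01,0.08]],[[-0.0004,0.0020,0.0317],[-0.22,-0.01,0.08]],[[-0.0004,0.0019,0.0317],[-0.22,-0.01,0.08]]]
```

```bash
python3 -m handwheel '[[[0,0,0],[0,0,0]],[[0,0.0035,0.04],[0,0,0.2]],[[0,0,0.04],[0,0,0]],[[0,0,0.015],[0,0,0]],[[0,0,0],[0,0,0]]]'|egrep 'pos|wrist_f'
python3 -m handwheel '[[[0,0,0],[0,0,0]],[[0,0,0],[0,0,0]],[[0,0,0],[0,0,0]],[[0,0,0],[0,0,0]]]' 0
```

```text
tool_pos: [0.5931, -0.0803, 0.0486]
wrist_force: [-0.8, 0.1, 0.7]
time: 34.85
tool_pos: [0.5898, -0.0798, 0.0491]
tool_rot: [[0.112, 0.994, -0.005], [0.994, -0.112, 0.001], [0.0, -0.005, -1.0]]
wrist_force: [-13.3, 0.9, 13.5]
finger_gap: 0.01
grip_force: 58.6
```

```bash
python3 -m handwheel '[[[0,0.0061,-0.0091],[0,0,0]],[[0,0.0075,-0.0079],[0,0,0]],[[0,0.0089,-0.0065],[0,0,0]],[[0,0.0098,-0.0048],[0,0,0]]]'|egrep 'pos|_f'
python3 -m handwheel '[[[0,0.0104,-0.0031],[0,0,0]],[[0,0.011,-0.0012],[0,0,0]],[[0,0.0109,0.0007],[0,0,0]]]'|egrep 'pos|_f'
python3 -m handwheel '[[[0,0.0106,0.0026],[0,0,0]],[[0,0.010,0.0045],[0,0,0]],[[0,0.009,0.006],[0,0,0]],[[0,0.001,0.0005],[0,0,0]],[[0,0,0],[0,0,0]]]'|egrep 'pos|_f'
```

```text
tool_pos: [0.6161, -0.0826, 0.0768]
wrist_force: [-19.1, -0.7, 21.4]
grip_force: 59.1
tool_pos: [0.6564, -0.0873, 0.0823]
wrist_force: [-5.8, 3.6, 14.7]
grip_force: 59.6
tool_pos: [0.6839, -0.0903, 0.0698]
wrist_force: [-23.2, 3.0, 32.3]
grip_force: 62.8
```

```bash
python3 -m handwheel '[[[0,0,-0.001],[0,0,0]],[[0,0,0],[0,0,0]],[[0,0,0],[0,0,0]],[[0,0,0],[0,0,0]]]' 0.4|egrep 'pos|_f'
python3 -m handwheel '[[[0,0,-0.05],[0,0,0]],[[0,0,-0.05],[0,0,0]],[[0,-0.02,-0.05],[0,0,0]],[[-0.04,-0.05,-0.0],[0,0,0]],[[-0.04,-0.05,0],[0,0,0]]]' 1|grep pos
python3 -m handwheel '[[[-0.04,-0.03,-0.02],[0,0,0]],[[0,0,0],[0,0,0]],[[0,0,0],[0,0,0]]]'|grep pos
python3 -c "
from h import *
s,im=snap('wrist','w10'); print(s['tool_pos'])"
python3 go.py .524 -.191 .25 -6.25
```

```text
tool_pos: [0.6872, -0.0907, 0.0668]
wrist_force: [0.5, -1.0, -0.2]
grip_force: 0.0
tool_pos: [0.5606, -0.1556, 0.2175]
tool_pos: [0.5276, -0.1915, 0.2369]
[ 0.52759626 -0.19152356  0.2369445 ]
n 1 sum shift(tool) [-0.0003 -0.0038 -0.0134] rot [ 0.   -0.02 -0.16]
[[[-0.0003,-0.0038,-0.0134],[0.00,-0.02,-0.16]]]
```

View pics/w10.png

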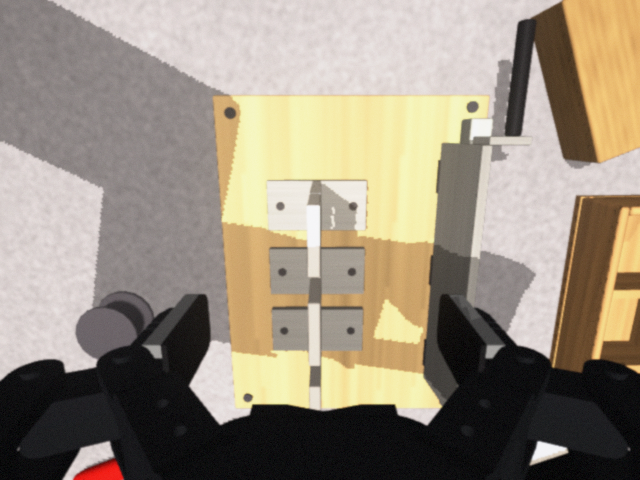

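```bash
python3 -m handwheel '[[[0,-0.0045,0.04],[0,0,0]],[[0,0,0.04],[0,0,0]],[[0,0,0.025],[0,0,0]],[[0,0,0.009],[0,0,0]],[[0,0,0],[0,0,0]]]'|grep pos
python3 -m handwheel '[[[0,0,0],[0,0,0]],[[0,0,0],[0,0,0]],[[0,0,0],[0,0,0]],[[0,0,0],[0,0,0]],[[0,0,0],[0,0,0]]]' 0|egrep 'pos|_f'
python3 -m handwheel '[[[0,0,-0.03],[0,0,0]],[[0,0,-0.04],[0,0,0]],[[0,0,-0.03],[0,0,0]],[[0,0,0],[0,0,0]]]'|grep pos
python3 go.py .53 .280 .2 0.2
```

```text
tool_pos: [0.523, -0.1904, 0.1224]
tool_pos: [0.5224, -0.191, 0.123]
wrist_force: [-1.2, 0.1, 2.3]
grip_force: 62.3
tool_pos: [0.5239, -0.1915, 0.2248]
n 11 sum shift(tool) [ 0.4692 -0.0467  0.0241] rot [ 0.22  0.07 -6.62]
[[[0.0427,-0.0042,0.0022],[0.02,0.01,-0.60]],[[0.0427,-0.0038,0.0022],[0.02,0.01,-0.60]],[[0.0427,-0.0034,0.0022],[0.02,0.01,-0.60]],[[0.0428,-0.0029,0.0022],[0.02,0.01,-0.60]],[[0.0428,-0.0025,0.0022],[0.02,0.01,-0.60]]]
[[[0.0428,-0.0020,0.0022],[0.02,0.01,-0.60]],[[0.0428,-0.0016,0.0022],[0.02,0.01,-0.60]],[[0.0429,-0.0011,0.0022],[0.02,0.01,-0.60]],[[0.0429,-0.0006,0.0022],[0.02,0.01,-0.60]],[[0.0429,-0.0002,0.0022],[0.02,0.01,-0.60]]]
[[[0.0429,0.0003,0.0022],[0.02,0.01,-0.60]]]
```

```bash
python3 -m handwheel '[[[0.043,-0.007,0],[0,0,-0.6]],[[0.043,-0.0065,0],[0,0,-0.6]],[[0.043,-0.006,0],[0,0,-0.6]],[[0.043,-0.0055,0],[0,0,-0.6]],[[0.043,-0.005,0],[0,0,-0.6]]]'|grep pos
python3 -m handwheel '[[[0.043,-0.0045,0],[0,0,-0.6]],[[0.043,-0.004,0],[0,0,-0.6]],[[0.043,-0.004,0.005],[0,0,-0.6]],[[0.043,-0.0035,0.01],[0,0,-0.6]],[[0.043,-0.003,0.01],[0,0,-0.6]]]'|grep pos
python3 -m handwheel '[[[0.043,-0.003,0.01],[0,0,-0.6]],[[0,0,0],[0,0,0]],[[0,0,0],[0,0,0]]]'|egrep 'pos|_f'
python3 go.py .50 .280 .151 0.2
```

```text
tool_pos: [0.5112, 0.0271, 0.221]
tool_pos: [0.5006, 0.2424, 0.1957]
tool_pos: [0.4982, 0.2838, 0.1864]
wrist_force: [-0.5, -0.4, -3.1]
grip_force: 61.4
n 1 sum shift(tool) [-0.0037  0.0019  0.0354] rot [-0.13  0.09  0.02]
[[[-0.0037,0.0019,0.0354],[-0.13,0.09,0.02]]]
```

```bash
python3 -m handwheel '[[[-0.0035,0.002,0.035],[0,0,0]],[[0,0,0],[0,0,0]],[[0,0,0],[0,0,0]]]'|egrep 'pos|_f'
python3 -m handwheel '[[[0,0.02,0],[0,0,0]],[[0,0.02,0],[0,0,0]],[[0,0.01,0],[0,0,0]],[[0,0,0],[0,0,0]]]'|egrep 'pos|_f'
python3 -m handwheel '[[[0,0.01,0],[0,0,0]],[[0,0.01,0],[0,0,0]],[[0,0,0],[0,0,0]]]'|egrep 'pos|_f'
python3 -m handwheel '[[[0,0.01,0],[0,0,0]],[[0,0.01,0],[0,0,0]],[[0,0.01,0],[0,0,0]],[[0,0,0],[0,0,0]]]'|egrep 'pos|_f'
```

```text
tool_pos: [0.5014, 0.2804, 0.1536]
wrist_force: [0.9, -0.2, -1.9]
grip_force: 61.4
tool_pos: [0.5516, 0.2811, 0.1536]
wrist_force: [-0.6, 0.7, -3.5]
grip_force: 61.4
tool_pos: [0.5719, 0.2813, 0.153]
wrist_force: [0.7, 0.7, -3.4]
grip_force: 61.4
tool_pos: [0.602, 0.2812, 0.1528]
wrist_force: [0.4, -0.9, -3.0]
grip_force: 61.4
```

Threaded without contact. Lower to hang: expected contact near TCP z ≈ 0.131.

```bash
python3 -m handwheel '[[[0,0,0.01],[0,0,0]],[[0,0,0.008],[0,0,0]],[[0,0,0],[0,0,0]],[[0,0,0],[0,0,0]]]'|egrep 'pos|_f'
python3 -m handwheel '[[[0,0,0.002],[0,0,0]],[[0,0,0],[0,0,0]]]'|egrep 'pos|_f'
python3 -m handwheel '[[[0,0,0.001],[0,0,0]],[[0,0,0],[0,0,0]]]'|egrep 'pos|_f'
python3 -m handwheel '[[[0,0,0.001],[0,0,0]],[[0,0,0],[0,0,0]]]'|egrep 'pos|_f'
```

```text
tool_pos: [0.601, 0.2813, 0.1349]
wrist_force: [-0.8, -0.4, -2.8]
grip_force: 61.4
tool_pos: [0.601, 0.2813, 0.133]
wrist_force: [-0.2, 0.1, -2.9]
grip_force: 61.4
tool_pos: [0.601, 0.2812, 0.1319]
wrist_force: [-0.3, 0.5, -3.2]
grip_force: 61.4
tool_pos: [0.6011, 0.2813, 0.1309]
wrist_force: [0.9, 0.6, -2.7]
grip_force: 61.4
```

```bash
python3 -m handwheel '[[[0,0,0.001],[0,0,0]],[[0,0,0],[0,0,0]]]'|egrep 'pos|_f'
python3 -m handwheel '[[[0,0,0.001],[0,0,0]],[[0,0,0],[0,0,0]]]'|egrep 'pos|_f'
python3 -m handwheel '[[[0,0,0.001],[0,0,0]],[[0,0,0],[0,0,0]]]'|egrep 'pos|_f'
```

```text
tool_pos: [0.6012, 0.2813, 0.1305]
wrist_force: [-2.2, 0.2, 4.2]
grip_force: 62.6
tool_pos: [0.6013, 0.2814, 0.1303]
wrist_force: [-3.7, -2.5, 10.3]
grip_force: 63.9
tool_pos: [0.6013, 0.2814, 0.1301]
wrist_force: [-6.3, -2.7, 17.2]
grip_force: 64.8
```

```bash
python3 -m handwheel '[[[0,0,-0.0015],[0,0,0]],[[0,0,0],[0,0,0]]]'|egrep '_f'
python3 -m handwheel '[[[0,0,0],[0,0,0]],[[0,0,0],[0,0,0]],[[0,0,0],[0,0,0]]]' 0.3|egrep 'pos|_f|gap'
python3 -m handwheel '[[[0,0,-0.02],[0,0,0]],[[0,0,-0.04],[0,0,0]],[[0,0,-0.05],[0,0,0]],[[-0.03,-0.02,-0.02],[0,0,0]],[[0,0,0],[0,0,0]]]' 0.5|grep pos
python3 - <<'E'
from h import *
s,im=snap('wrist','w11'); print(s['tool_pos'],s['time']);snap('scene','scene2')
c=cv2.imread('pics/scene2.png')
a=cv2.resize(c[150:280,285:425],None,fx=2.8,fy=2.8,interpolation=cv2.INTER_CUBIC)
b=cv2.resize(c[268:400,185:355],None,fx=2.4,fy=2.4,interpolation=cv2.INTER_CUBIC)
w=np.zeros((364,800,3),np.uint8); w[:364,:392]=a; w[:317,392:800]=b[:317,:408]
cv2.imwrite('pics/m.png',w)
E
python3 go.py .5158 -.255 .25 -6.25
```

```text
wrist_force: [-4.0, -1.0, 8.6]
grip_force: 63.2
tool_pos: [0.6011, 0.2813, 0.1292]
wrist_force: [0.5, 0.0, 0.3]
finger_gap: 0.0256
grip_force: 0.0
tool_pos: [0.5814, 0.2504, 0.2631]
[0.58141638 0.25036782 0.26310725] 46.275
n 12 sum shift(tool) [-0.5061 -0.067   0.01  ] rot [ 0.08 -0.05  6.4 ]
[[[-0.0422,-0.0056,0.0008],[0.01,-0.00,0.53]],[[-0.0422,-0.0052,0.0008],[0.01,-0.00,0.53]],[[-0.0423,-0.0048,0.0008],[0.01,-0.00,0.53]],[[-0.0423,-0.0044,0.0008],[0.01,-0.00,0.53]],[[-0.0424,-0.0040,0.0008],[0.01,-0.00,0.53]]]
[[[-0.0424,-0.0036,0.0009],[0.01,-0.00,0.53]],[[-0.0424,-0.0032,0.0009],[0.01,-0.00,0.53]],[[-0.0425,-0.0028,0.0009],[0.01,-0.00,0.53]],[[-0.0425,-0.0024,0.0009],[0.01,-0.00,0.53]],[[-0.0425,-0.0020,0.0009],[0.01,-0.00,0.53]]]
[[[-0.0425,-0.0016,0.0009],[0.01,-0.00,0.53]],[[-0.0425,-0.0012,0.0009],[0.01,-0.00,0.53]]]
```

View pics/m.png

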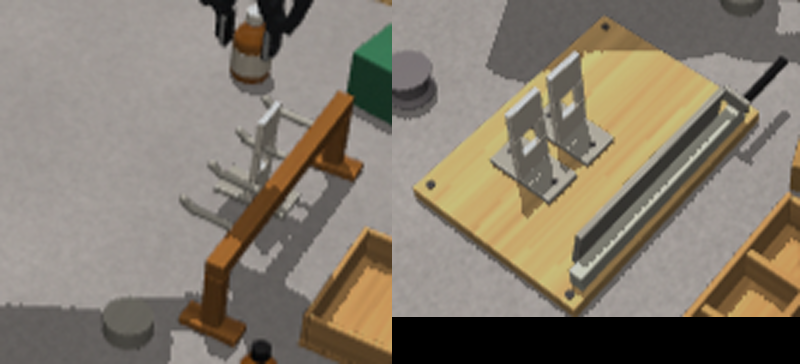

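```bash
python3 - <<'E'
from fit import *
g=lambda u,v:np.array([(u-392)/2.4+185-.3,v/2.4+268-.3])
def br(n,l,b,r,t1,t2):
    z=.02
    obs=[((.045,-.023,.008+z),b),((.045,.023,.008+z),r)]+([((-.045,-.023,.008+z),l)] if l is not None else [])+[((0,-.023,.125+z),t1),((0,.023,.125+z),t2)]
    p,e=fit('scene',obs,[.51,-.28,-.1]);print(n,p,np.degrees(p[2]),e)
br('A',g(490,160),g(548,200),g(577,178),g(508,105),g(540,90))
br('B',None,g(582,165),g(613,140),g(550,72),g(578,55))
E
```

```text
A [ 0.5080584  -0.31287446 -0.17583782] -10.074765031510374 3.741316323475985
B [ 0.51453251 -0.25080311 -0.25183783] -14.429244553077371 1.3971171528309014
```

```bash
python3 -m handwheel '[[[-0.042,-0.0055,0],[0,0,0.5]],[[-0.042,-0.005,0],[0,0,0.5]],[[-0.042,-0.005,0],[0,0,0.5]],[[-0.0425,-0.0045,0],[0,0,0.5]],[[-0.0425,-0.004,0],[0,0,0.5]]]' 1|grep pos
python3 -m handwheel '[[[-0.0425,-0.0035,0],[0,0,0.5]],[[-0.0425,-0.003,0],[0,0,0.5]],[[-0.0425,-0.003,0.002],[0,0,0.6]],[[-0.0425,-0.0025,0.002],[0,0,0.6]],[[-0.0425,-0.002,0.003],[0,0,0.6]]]'|grep pos
python3 -m handwheel '[[[-0.0425,-0.0015,0.003],[0,0,0.6]],[[-0.0425,-0.001,0],[0,0,0.5]],[[0,0,0],[0,0,0]]]'|grep pos
python3 - <<'E'
from fit import *
s,im=snap('wrist','w12')
p=(.515,-.2545,-.109)
for q in((-.04,.015,.028),(.04,.015,.028),(-.05,.015,.02),(.05,.015,.02),(0,.018,.145),(0,-.018,.145)):
    u=w2px('wrist',tw(p,q),s); print(u.round(),im[int(u[1]),int(u[0])])
E
python3 go.py .5155 -.255 .122 -6.25
```

```text
tool_pos: [0.5541, 0.0397, 0.2587]
tool_pos: [0.5279, -0.1718, 0.2517]
tool_pos: [0.5171, -0.2573, 0.2485]
[277. 186.] [238 234 227]
[364. 185.] [238 234 225]
[267. 184.] [245 242 182]
[373. 184.] [245 234 167]
[319. 207.] [245 245 246]
[319. 261.] [234 227 215]
n 3 sum shift(tool) [ 0.0005 -0.0016  0.1265] rot [-0.07 -0.04 -0.08]
[[[0.0002,-0.0005,0.0422],[-0.02,-0.01,-0.03]],[[0.0002,-0.0006,0.0422],[-0.02,-0.01,-0.03]],[[0.0002,-0.0006,0.0422],[-0.02,-0.01,-0.03]]]
```

Colours confirm bracket in place (foot grey inside, bed yellow outside). Grip and lift.

```bash
python3 -m handwheel '[[[0.001,-0.0015,0.04],[0,0,0]],[[0,0,0.045],[0,0,0]],[[0,0,0.03],[0,0,0]],[[0,0,0.011],[0,0,0]],[[0,0,0],[0,0,0]]]'|grep pos
python3 -m handwheel '[[[0,0,0],[0,0,0]],[[0,0,0],[0,0,0]],[[0,0,0],[0,0,0]],[[0,0,0],[0,0,0]],[[0,0,0],[0,0,0]]]' 0|egrep 'pos|_f'
python3 -m handwheel '[[[0,0,-0.03],[0,0,0]],[[0,0,-0.04],[0,0,0]],[[0,0,-0.03],[0,0,0]],[[0,0,0],[0,0,0]]]'|grep pos
python3 go.py .50 .214 .22 0.2
```

```text
tool_pos: [0.516, -0.2532, 0.1232]
tool_pos: [0.5154, -0.254, 0.1235]
wrist_force: [-0.9, 0.0, 1.6]
grip_force: 62.4
tool_pos: [0.5169, -0.2545, 0.2251]
n 11 sum shift(tool) [ 0.464  -0.0675  0.0042] rot [ 0.21  0.09 -6.42]
[[[0.0422,-0.0061,0.0004],[0.02,0.01,-0.58]],[[0.0422,-0.0057,0.0004],[0.02,0.01,-0.58]],[[0.0423,-0.0053,0.0004],[0.02,0.01,-0.58]],[[0.0423,-0.0048,0.0004],[0.02,0.01,-0.58]],[[0.0424,-0.0044,0.0004],[0.02,0.01,-0.58]]]
[[[0.0424,-0.0040,0.0004],[0.02,0.01,-0.58]],[[0.0425,-0.0036,0.0004],[0.02,0.01,-0.58]],[[0.0425,-0.0031,0.0004],[0.02,0.01,-0.58]],[[0.0425,-0.0027,0.0004],[0.02,0.01,-0.58]],[[0.0426,-0.0023,0.0005],[0.02,0.01,-0.58]]]
[[[0.0426,-0.0018,0.0005],[0.02,0.01,-0.58]]]
```

```bash
python3 -m handwheel '[[[0.042,-0.006,0],[0,0,-0.6]],[[0.042,-0.0055,0],[0,0,-0.6]],[[0.0425,-0.005,0],[0,0,-0.6]],[[0.0425,-0.005,0],[0,0,-0.6]],[[0.0425,-0.0045,0],[0,0,-0.6]]]'|grep pos
python3 -m handwheel '[[[0.0425,-0.004,0],[0,0,-0.6]],[[0.0425,-0.0035,0],[0,0,-0.6]],[[0.0425,-0.003,0.005],[0,0,-0.6]],[[0.0425,-0.003,0.01],[0,0,-0.6]],[[0.0425,-0.002,0.01],[0,0,-0.5]]]'|grep pos
python3 -m handwheel '[[[0.0425,-0.002,0.01],[0,0,-0.5]],[[0,0,0.015],[0,0,0]],[[0,0,0.02],[0,0,0]],[[0,0,0],[0,0,0]],[[0,0,0],[0,0,0]]]'|egrep 'pos|rot|_f'
python3 go.py .6015 .2145 .153 0.2
```

```text
tool_pos: [0.507, -0.0396, 0.2213]
tool_pos: [0.499, 0.1729, 0.1961]
tool_pos: [0.4984, 0.2138, 0.1531]
tool_rot: [[-0.003, 1.0, -0.001], [1.0, 0.003, -0.0], [-0.0, -0.001, -1.0]]
wrist_force: [0.4, 0.8, -3.2]
grip_force: 61.4
n 3 sum shift(tool) [4.000e-04 1.031e-01 1.000e-04] rot [-0.04  0.02 -0.05]
[[[0.0001,0.0344,0.0000],[-0.01,0.01,-0.02]],[[0.0001,0.0344,0.0000],[-0.01,0.01,-0.02]],[[0.0001,0.0344,0.0000],[-0.01,0.01,-0.02]]]
```

```bash
python3 -m handwheel '[[[0,0.025,0],[0,0,0]],[[0,0.025,0],[0,0,0]],[[0,0.01,0],[0,0,0]],[[0,0.01,0],[0,0,0]],[[0,0,0],[0,0,0]]]'|egrep 'pos|_f'
python3 -m handwheel '[[[0,0.01,0],[0,0,0]],[[0,0.01,0],[0,0,0]],[[0,0.013,0],[0,0,0]],[[0,0,0],[0,0,0]]]'|egrep 'pos|_f'
python3 -m handwheel '[[[0,0,0.01],[0,0,0]],[[0,0,0.01],[0,0,0]],[[0,0,0.001],[0,0,0]],[[0,0,0],[0,0,0]]]'|egrep 'pos|_f'
python3 -m handwheel '[[[0,0,0.001],[0,0,0]],[[0,0,0],[0,0,0]]]'|egrep 'pos|_f'
python3 -m handwheel '[[[0,0,0.001],[0,0,0]],[[0,0,0],[0,0,0]]]'|egrep 'pos|_f'
```

```text
tool_pos: [0.5687, 0.2146, 0.1535]
wrist_force: [-0.6, -0.2, -3.3]
grip_force: 61.4
tool_pos: [0.6028, 0.2148, 0.1534]
wrist_force: [-0.4, -0.7, -3.4]
grip_force: 61.4
tool_pos: [0.6012, 0.2147, 0.1321]
wrist_force: [0.1, -0.4, -4.3]
grip_force: 61.4
tool_pos: [0.6016, 0.2147, 0.1315]
wrist_force: [-0.2, -0.2, -4.2]
grip_force: 61.4
tool_pos: [0.6017, 0.2148, 0.131]
wrist_force: [-1.6, -0.7, 1.4]
grip_force: 62.5
```

```bash
python3 -m handwheel '[[[0,0,0.0005],[0,0,0]],[[0,0,0],[0,0,0]]]'|egrep 'pos|_f'
python3 -m handwheel '[[[0,0,0],[0,0,0]],[[0,0,0],[0,0,0]],[[0,0,0],[0,0,0]]]' 0.3|egrep 'pos|_f|gap'
python3 -m handwheel '[[[0,0,-0.02],[0,0,0]],[[0,0,-0.04],[0,0,0]],[[0,0,-0.05],[0,0,0]],[[-0.03,-0.02,-0.02],[0,0,0]],[[0,0,0],[0,0,0]]]' 0.5|grep pos
python3 go.py .5083 -.3185 .25 -6.25
```

```text
tool_pos: [0.6017, 0.2148, 0.1308]
wrist_force: [-3.1, -1.5, 7.3]
grip_force: 63.2
tool_pos: [0.6016, 0.2148, 0.1298]
wrist_force: [-1.1, -0.6, 0.0]
finger_gap: 0.0256
grip_force: 0.0
tool_pos: [0.5819, 0.1838, 0.2635]
n 12 sum shift(tool) [-0.5021 -0.0748  0.0127] rot [ 0.23 -0.07  6.38]
[[[-0.0418,-0.0062,0.0011],[0.02,-0.01,0.53]],[[-0.0419,-0.0058,0.0011],[0.02,-0.01,0.53]],[[-0.0420,-0.0055,0.0011],[0.02,-0.01,0.53]],[[-0.0420,-0.0051,0.0011],[0.02,-0.01,0.53]],[[-0.0420,-0.0047,0.0011],[0.02,-0.01,0.53]]]
[[[-0.0421,-0.0043,0.0011],[0.02,-0.01,0.53]],[[-0.0421,-0.0039,0.0011],[0.02,-0.01,0.53]],[[-0.0422,-0.0035,0.0011],[0.02,-0.01,0.53]],[[-0.0422,-0.0031,0.0011],[0.02,-0.01,0.53]],[[-0.0422,-0.0027,0.0011],[0.02,-0.01,0.53]]]
[[[-0.0422,-0.0023,0.0011],[0.02,-0.01,0.53]],[[-0.0423,-0.0019,0.0011],[0.02,-0.01,0.53]]]
```

```bash
python3 -m handwheel '[[[-0.042,-0.006,0],[0,0,0.5]],[[-0.042,-0.006,0],[0,0,0.5]],[[-0.042,-0.0055,0],[0,0,0.5]],[[-0.042,-0.005,0],[0,0,0.5]],[[-0.042,-0.0045,0],[0,0,0.5]]]' 1|grep pos
python3 -m handwheel '[[[-0.042,-0.0045,0],[0,0,0.5]],[[-0.042,-0.004,0.002],[0,0,0.5]],[[-0.042,-0.0035,0.002],[0,0,0.6]],[[-0.042,-0.003,0.002],[0,0,0.6]],[[-0.042,-0.0025,0.003],[0,0,0.6]]]'|grep pos
python3 -m handwheel '[[[-0.042,-0.0025,0.003],[0,0,0.6]],[[-0.042,-0.002,0],[0,0,0.5]],[[0,0,0],[0,0,0]]]'|grep pos
python3 - <<'E'
from fit import *
s,im=snap('wrist','w13')
p=(.508,-.318,-.109)
for q in((-.04,.015,.028),(.04,.015,.028),(-.05,.015,.02),(.05,.015,.02),(0,.018,.145),(0,-.018,.145)):
    u=w2px('wrist',tw(p,q),s); print(u.round(),im[int(u[1]),int(u[0])])
E
python3 go.py .5083 -.3185 .122 -6.25
```

```text
tool_pos: [0.5517, -0.0258, 0.26]
tool_pos: [0.522, -0.2347, 0.251]
tool_pos: [0.5093, -0.319, 0.2477]
[278. 187.] [163 155 142]
[364. 187.] [236 233 223]
[268. 186.] [208 169 114]
[374. 186.] [244 232 163]
[320. 210.] [234 227 216]
[320. 264.] [232 224 210]
n 3 sum shift(tool) [-0.0012 -0.001   0.1256] rot [-0.02 -0.03 -0.08]
[[[-0.0004,-0.0003,0.0419],[-0.01,-0.01,-0.03]],[[-0.0004,-0.0003,0.0419],[-0.01,-0.01,-0.03]],[[-0.0004,-0.0003,0.0419],[-0.01,-0.01,-0.03]]]
```

```bash
python3 -m handwheel '[[[0,-0.001,0.04],[0,0,0]],[[0,0,0.045],[0,0,0]],[[0,0,0.03],[0,0,0]],[[0,0,0.010],[0,0,0]],[[0,0,0],[0,0,0]]]'|grep pos
python3 -m handwheel '[[[0,0,0],[0,0,0]],[[0,0,0],[0,0,0]],[[0,0,0],[0,0,0]],[[0,0,0],[0,0,0]],[[0,0,0],[0,0,0]]]' 0|egrep 'pos|_f'
python3 -m handwheel '[[[0,0,-0.03],[0,0,0]],[[0,0,-0.04],[0,0,0]],[[0,0,-0.03],[0,0,0]],[[0,0,0],[0,0,0]]]'|grep pos
python3 go.py .50 .146 .22 0.2
```

```text
tool_pos: [0.5088, -0.316, 0.123]
tool_pos: [0.5082, -0.3167, 0.123]
wrist_force: [-1.3, 1.3, 1.3]
grip_force: 62.4
tool_pos: [0.5095, -0.3173, 0.2249]
n 11 sum shift(tool) [ 0.4596 -0.0597  0.0039] rot [ 0.21  0.11 -6.42]
[[[0.0418,-0.0054,0.0004],[0.02,0.01,-0.58]],[[0.0418,-0.0050,0.0004],[0.02,0.01,-0.58]],[[0.0419,-0.0046,0.0004],[0.02,0.01,-0.58]],[[0.0419,-0.0041,0.0004],[0.02,0.01,-0.58]],[[0.0420,-0.0037,0.0004],[0.02,0.01,-0.58]]]
[[[0.0420,-0.0033,0.0004],[0.02,0.01,-0.58]],[[0.0420,-0.0029,0.0004],[0.02,0.01,-0.58]],[[0.0421,-0.0024,0.0004],[0.02,0.01,-0.58]],[[0.0421,-0.0020,0.0004],[0.02,0.01,-0.58]],[[0.0421,-0.0016,0.0004],[0.02,0.01,-0.58]]]
[[[0.0421,-0.0011,0.0004],[0.02,0.01,-0.58]]]
```

```bash
python3 -m handwheel '[[[0.042,-0.0055,0],[0,0,-0.6]],[[0.042,-0.005,0],[0,0,-0.6]],[[0.042,-0.0045,0],[0,0,-0.6]],[[0.042,-0.004,0],[0,0,-0.6]],[[0.042,-0.0035,0],[0,0,-0.6]]]'|grep pos
python3 -m handwheel '[[[0.042,-0.0035,0],[0,0,-0.6]],[[0.042,-0.003,0],[0,0,-0.6]],[[0.042,-0.0025,0.005],[0,0,-0.6]],[[0.042,-0.002,0.01],[0,0,-0.6]],[[0.042,-0.0015,0.01],[0,0,-0.5]]]'|grep pos
python3 -m handwheel '[[[0.042,-0.001,0.01],[0,0,-0.5]],[[0,0,0.015],[0,0,0]],[[0,0,0.02],[0,0,0]],[[0,0,0],[0,0,0]],[[0,0,0],[0,0,0]]]'|egrep 'pos|rot|_f'
python3 go.py .6015 .1485 .153 0.2
```

```text
tool_pos: [0.5032, -0.1039, 0.221]
tool_pos: [0.4981, 0.106, 0.1959]
tool_pos: [0.4984, 0.1463, 0.1527]
tool_rot: [[-0.003, 1.0, -0.001], [1.0, 0.003, -0.0], [-0.0, -0.001, -1.0]]
wrist_force: [1.5, -0.5, -3.4]
grip_force: 61.6
n 3 sum shift(tool) [ 0.0019  0.1031 -0.0004] rot [-0.04  0.02 -0.05]
[[[0.0006,0.0344,-0.0001],[-0.01,0.01,-0.02]],[[0.0006,0.0344,-0.0001],[-0.01,0.01,-0.02]],[[0.0006,0.0344,-0.0001],[-0.01,0.01,-0.02]]]
```

```bash
python3 -m handwheel '[[[0.0015,0.025,0],[0,0,0]],[[0,0.025,0],[0,0,0]],[[0,0.01,0],[0,0,0]],[[0,0.01,0],[0,0,0]],[[0,0,0],[0,0,0]]]'|egrep 'pos|_f'
python3 -m handwheel '[[[0,0.01,0],[0,0,0]],[[0,0.01,0],[0,0,0]],[[0,0.013,0],[0,0,0]],[[0,0,0],[0,0,0]]]'|egrep 'pos|_f'
python3 -m handwheel '[[[0,0,0.01],[0,0,0]],[[0,0,0.01],[0,0,0]],[[0,0,0.001],[0,0,0]],[[0,0,0],[0,0,0]]]'|egrep 'pos|_f'
python3 -m handwheel '[[[0,0,0.001],[0,0,0]],[[0,0,0],[0,0,0]]]'|egrep 'pos|_f'
python3 -m handwheel '[[[0,0,0.001],[0,0,0]],[[0,0,0],[0,0,0]]]'|egrep 'pos|_f'
```

```text
tool_pos: [0.5687, 0.1485, 0.153]
wrist_force: [-0.6, -0.4, -2.9]
grip_force: 61.7
tool_pos: [0.6028, 0.1488, 0.1529]
wrist_force: [0.0, 0.9, -2.7]
grip_force: 61.6
tool_pos: [0.6012, 0.1487, 0.1316]
wrist_force: [-0.1, -0.1, -2.9]
grip_force: 61.7
tool_pos: [0.6015, 0.1487, 0.131]
wrist_force: [-0.2, -0.1, -2.2]
grip_force: 61.7
tool_pos: [0.6016, 0.1487, 0.1305]
wrist_force: [-2.2, -0.4, 3.5]
grip_force: 62.8
```

```bash
python3 -m handwheel '[[[0,0,0],[0,0,0]],[[0,0,0],[0,0,0]],[[0,0,0],[0,0,0]]]' 0.3|egrep 'pos|_f|gap'
python3 -m handwheel '[[[0,0,-0.02],[0,0,0]],[[0,0,-0.04],[0,0,0]],[[0,0,-0.05],[0,0,0]],[[-0.05,-0.04,-0.02],[0,0,0]],[[-0.05,-0.05,0],[0,0,0]]]' 0.5|grep pos
python3 -m handwheel '[[[-0.05,-0.05,0],[0,0,0]],[[-0.05,-0.03,0],[0,0,0]],[[0,0,0],[0,0,0]],[[0,0,0],[0,0,0]]]'
python3 - <<'E'
from h import *
snap('scene','scene3')
c=cv2.imread('pics/scene3.png')
cv2.imwrite('pics/f.png',cv2.resize(c[140:400,185:435],None,fx=2.3,fy=2.3,interpolation=cv2.INTER_CUBIC))
E
```

```text
tool_pos: [0.6016, 0.1487, 0.1299]
wrist_force: [-0.5, -1.1, -0.3]
finger_gap: 0.0256
grip_force: 0.0
tool_pos: [0.5208, 0.057, 0.2603]
time: 63.98
tool_pos: [0.4469, -0.0368, 0.2589]
tool_rot: [[-0.002, 1.0, 0.001], [1.0, 0.002, 0.0], [0.0, 0.001, -1.0]]
wrist_force: [0.1, 0.4, -0.7]
finger_gap: 0.0426
grip_force: 0.0
```

View pics/f.png

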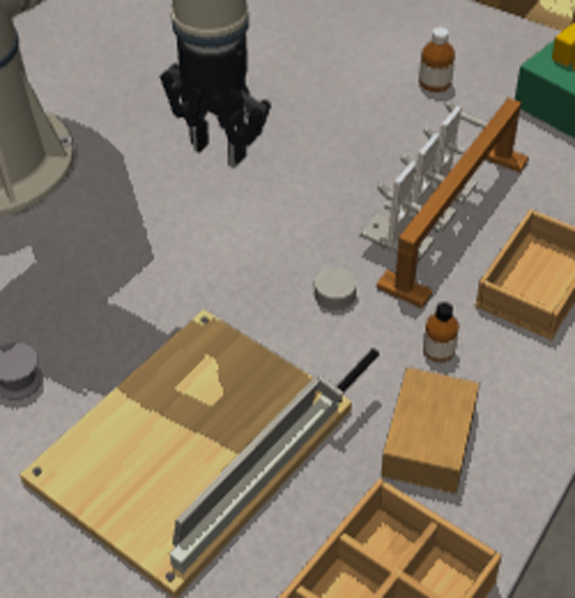

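The picture shows all three brackets hanging on pegs 1 to 3 (around (400,200), (430,165) and (450,135)). The stop is up, the board is clear and the other things are in place.

```bash
python3 -c "
from plant import close_job
print(close_job())"
```

```text
the job is handed in; nothing more can be done
None
```

The job is handed in: the three brackets present were gauged against the lowered stop, the stop was flipped back up, and all three now hang on pegs 1 to 3, finished at about 64 s.

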